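# Lay out the biscuit cutters for a baking lesson

### The arm

A 6-joint arm with a two-finger parallel gripper is mounted at the origin on a cart in front of the work surface, level with it; the furniture and walls round the work are solid. World frame = base frame: x ahead of the robot, y to its left, z up, the work surface at z = 0. Lengths are in mm, angles in rad, forces in N, time in s.
With the tool pointing down it reaches from about 350 to 775 mm from the base axis. Payload 7.3 kg.
Tool frame: the origin (TCP) lies between the finger pads; the fingertips stand tcp_to_tips ahead of it and the grasp point (between the pads) lies 5 mm behind it (tcp_to_tips is the distance from the TCP to the fingertips, in mm); z points along the fingers, x is the direction in which the jaws open and shut, and the axes are right-handed (so a half turn about z gives the same grasp; the last joint's range is limited). The gripper opens to 92 mm and grips with 3 to 60 N. Pads are 19 mm wide; open, the fingers measure 130 mm over their backs; the gripper's body (75 mm by 190 mm) begins 47 mm behind the grasp point.
Start: joints at [-1.467, 0.342, 1.524, -0, 1.275, -0.146], TCP at [129.807, -508.718, 240.741] pointing down, gripper open.
Joint ranges: [-2.53, 2.53], [-0.77, 2.02], [0.04, 2.7], [-1, 4.14], [0.28, 2.66], [-3.11, 3.11]. Speed limits (rad/s): [2.57, 2.57, 3.14, 3.14, 3.14, 3.14].

### API

Orientations are given as [roll, pitch, yaw] about the fixed x, y, z axes, in that order (R = Rz(yaw) Ry(pitch) Rx(roll)).
In Python, from plant import * gives the robot as it stands.
- The arm moves only by the tool drive_tool, never from a script. Its argument "deltas" is a list of rows, each an object of numbers: "hand": the gripper's target within -1 to 1 (shut at 1, half-way at 0, fully open at -1); "tx", "ty", "tz": the shift along the tool's x, y, z each as a share of 4 cm, from -1 to 1; "wx", "wy", "wz": the turn, a rotation vector about the tool's x, y, z each as a share of 5 degrees, from -1 to 1. In form: [{"hand": .., "tx": .., "ty": .., "tz": .., "wx": .., "wy": .., "wz": ..}, ...]. A call has 1 to 20 rows; each row shifts and turns the commanded pose from where the row before left it, along the tool's axes as they then stand; what a row does not reach is not made up. A row lasts 1/12 s, in which the tool goes at most 41.7 mm and 7.16 degrees, less where a joint would pass 70% of its speed; a pose out of reach is approached as far as the arm can. A call with a number of a shift or a turn outside -1 to 1 is refused whole. A call with a gripper value outside its range is refused whole. The fingers move at their own pace and stop on an object; the grip force is fixed at half the most. Time passes only in rows, so rows that do not move let the fingers close. It gives the time, the measured TCP pose, the force and the opening at its end, in the units of the state.
- get_obs(): the state, without advancing time (a new reading comes with each control period).
- capture(name): name is "side" or "top" or "wrist"; returns the picture (420x560x3 uint8, red, green, blue); there is no depth.
- camera_model(name): a dict with "fx", "fy", "cx", "cy" (pixels), "rvec" (rotation vector, rad) and "tvec" (3), from world to camera coordinates, as OpenCV has them. Camera axes: x right, y down, z forward; pixel columns grow to the right and rows downward; lengths in mm; the calibration is good to about 2 mm. A picture is of the moment at which its call begins: read the wrist's pose just before it. camera_model takes no time and is no camera call; for the wrist camera it gives the pose at the moment of the call.
- close_job(): hands the job in, once; it reports no verdict.
The state is a dict: "time": time; "joint_positions": joint angles; "dq": joint speeds; "tau": joint torques, N m; "tool_pos": TCP position; "tcp_rot": TCP orientation; "contact_force": force on the tool from outside, world axes, zero at the start; "moment": the same for the moment, N m; "grip_width": finger opening in mm.
Only numpy, scipy, OpenCV 4.12 (cv2) and the standard library are available. Lean on these libraries where they do the work, as an engineer would, in place of code of your own. Each camera call takes 0.05 s, during which the arm holds its last target.

### The job

Set the table for the biscuit lesson: put the star-shaped cutter flat in the middle of the plate, set the heart-shaped cutter flat on the table exactly midway between the centres of the plate and the sugar jar, and the round cutter flat on the table exactly midway between the centres of the plate and the timer. Lay the teaspoon on the table in front of the plate (on the robot's side), parallel to the line from the jar to the timer, centred on the plate, with the spoon's long centre line about 4 cm from the plate's rim. Leave the plate, jar, timer, pepper mill and cinnamon stick where they are.

Things in the scene. Friction and masses are not known exactly. Their poses are not given: they have to be found in the camera images.
- plate: Round white plate, 210 mm across, fixed on the table between jar and timer. Origin: centre of its underside, on the table. Its y axis (level) is parallel to the line from the timer to the jar, whichever way round these two stand; its x axis points to the far side, away from the robot. The flat middle (radius 70 mm) is 7 mm above the table, the rim rises to 20 mm.
- jar_centre (a point): Clip-top glass sugar jar, shut, about 106 mm across and 99 mm high, loose, on one side of the plate (left or right). This point is on its upright axis, 50 mm above the table. The centres of jar and plate are about 350 mm apart.
- timer_centre (a point): Round wind-up kitchen timer, white above and red below, 70 mm across, 60 mm high, loose, on the other side of the plate. This point is on its upright axis, 30 mm above the table. The centres of timer and plate are about 350 mm apart.
- star_centre (a point): Star: five-lobed open-ended tin biscuit cutter, 24 mm high, thin wall, lying flat with its opening up; place it either way round. Origin at its centre, half-way up (12 mm over what it lies on); z up. 61 mm along its x, 58 mm along its y. Good to grip across its y, through the origin.
- heart_centre (a point): Heart: heart-shaped open-ended tin biscuit cutter, 24 mm high, thin wall, lying flat with its opening up; place it either way round. Origin at its centre, half-way up (12 mm over what it lies on); z up. 50 mm along its x, 55 mm along its y; the two sides are farthest apart (55 mm) 6 mm from the origin towards +x, a good place to grip across y.
- round_centre (a point): Round: circular open-ended tin biscuit cutter, 24 mm high, thin wall, lying flat with its opening up; place it either way round. Origin at its centre, half-way up (12 mm over what it lies on); z up. 57 mm across, grip across any diameter.
- teaspoon_centre (a point): Teaspoon with a blue-grey handle, 138 mm long (along its x), 27 mm wide, 13 mm high, lying on the table. Origin at the middle of its length and width, 6.5 mm above the table; grip it there across its y, where it is less than 27 mm wide.
- cinnamon: Brown cinnamon stick, 72 mm long, 11 mm thick, lying behind the plate; not needed, to be left alone. Origin at the centre of its underside.
- pepper_mill: Wooden pepper mill, 58 mm across, 170 mm high, behind the plate; not needed, to be left alone. Origin at the centre of its underside.

How it is judged:
By the outcome, as a careful person would: the job done as asked, in the order asked, and still so for the second after the job is handed in, with the robot touching nothing.
It also fails if it takes over 112 s, if anything falls off the work surface, if the arm or the gripper's body presses on something with over 40 N, if the wrist force passes 120 N, or if a joint passes its speed limit or range.

## Working session

There is one attempt and no reset: what is moved stays moved. The work goes in short steps, Python scripts to look and compute and a tool call to move; the robot and the scene stay as the last step left them, time stands still between calls to the robot, and variables do not carry over. Pictures are saved under pics/ and viewed, and the job is handed in when it is done.

Besides the shell and the picture viewer there is one more tool, called after "Call:" by a JSON object that holds its "name" and its "arguments", one argument or row to a line. drive_tool: Moves the arm, as the interface text tells. Its arguments: {"type":"object","properties":{"deltas":{"type":"array","items":{"type":"object","properties":{"hand":{"type":"number"},"tx":{"type":"number"},"ty":{"type":"number"},"tz":{"type":"number"},"wx":{"type":"number"},"wy":{"type":"number"},"wz":{"type":"number"}}}}},"required":["deltas"]}

```bash
ls; mkdir -p pics; python3 - <<'E'
from plant import *
import cv2
o=get_obs();print(o)
for n in("side","top","wrist"):
    print(n,camera_model(n))
    cv2.imwrite(f"pics/{n}0.png",capture(n)[:,:,::-1])
E
```

```text
pics
{'time': 0.0, 'joint_positions': array([-1.46705201e+00,  3.42758376e-01,  1.52498900e+00,  1.19652666e-05,
        1.27539535e+00, -1.45965976e-01]), 'dq': array([ 4.73665320e-04, -8.67736834e-05,  6.60820315e-04,  1.16672142e-05,
        4.66550844e-04, -1.14556165e-03]), 'tau': array([ 9.57908669e-04, -4.31235945e+01, -2.44217777e+01,  7.19769322e-02,
        5.58606035e-02, -1.18721473e-04]), 'tool_pos': array([ 129.74312368, -508.33255758,  240.03621935]), 'tcp_rot': array([-3.14135588e+00,  1.53192287e-03, -1.32108935e+00]), 'contact_force': array([-0.78503652,  0.15150967,  0.31138021]), 'moment': array([-0.01308213, -0.00371143, -0.03231792]), 'grip_width': 91.80316562127142}
side {'fx': 512.1949334515235, 'fy': 512.1949334515235, 'cx': 284.6446045986497, 'cy': 215.04574765841497, 'rvec': array([ 0.7809154 , -2.5672317 ,  1.12703348]), 'tvec': array([ 513.51090393,  281.55132499, 1133.92409853])}
top {'fx': 448.8294876740534, 'fy': 448.8294876740534, 'cx': 279.6124899026697, 'cy': 208.11161490924925, 'rvec': array([ 2.0951174 , -2.15382241,  0.19682573]), 'tvec': array([  32.27102336,  587.68305073, 1126.19030248])}
wrist {'fx': 371.86070353095187, 'fy': 371.86070353095187, 'cx': 281.788325216008, 'cy': 205.63052413054385, 'rvec': array([-2.27320735,  1.76770154,  0.28208574]), 'tvec': array([-524.20760106,  -38.6819643 ,  391.03078932])}
```

View pics/top0.png

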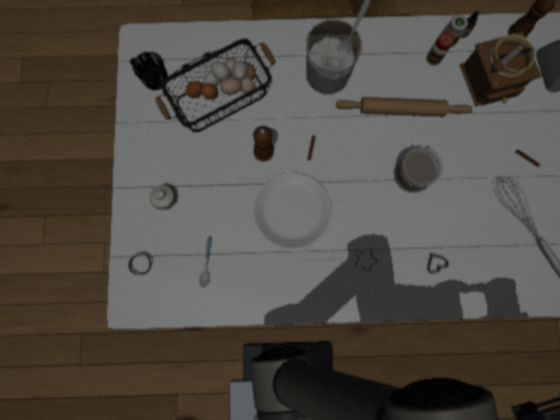

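View pics/side0.png

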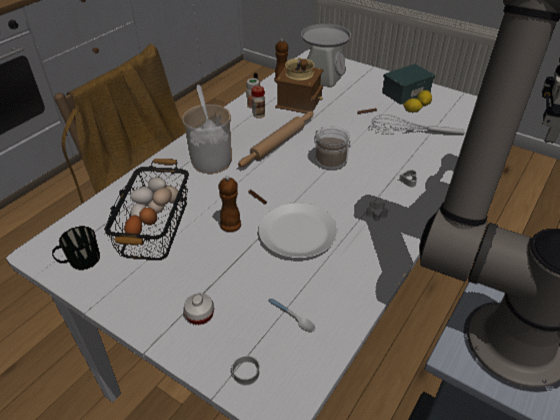

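View pics/wrist0.png

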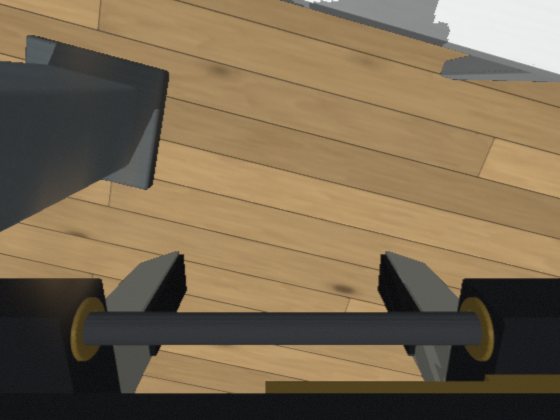

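```bash
cat > h.py <<'E'
import numpy as np, cv2
from plant import *
def cm(n):
    m=camera_model(n); return m
def proj(m,P):
    K=np.array([[m['fx'],0,m['cx']],[0,m['fy'],m['cy']],[0,0,1.]])
    return cv2.projectPoints(np.float64(P).reshape(-1,1,3),np.float64(m['rvec']),np.float64(m['tvec']),K,None)[0].reshape(-1,2)
def unproj(m,uv,z):
    uv=np.float64(uv).reshape(-1,2); R=cv2.Rodrigues(np.float64(m['rvec']))[0]; t=np.float64(m['tvec'])
    c=-R.T@t; d=np.c_[(uv[:,0]-m['cx'])/m['fx'],(uv[:,1]-m['cy'])/m['fy'],np.ones(len(uv))]@R
    s=(z-c[2])/d[:,2]; return c+d*s[:,None]
def circ(z,c,r,n=60):
    a=np.linspace(0,2*np.pi,n);return np.c_[c[0]+r*np.cos(a),c[1]+r*np.sin(a),np.full(n,z)]
def rect(m,img,x0,x1,y0,y1,z,s):
    # rectified plan view at height z, s px/mm; up = +x, left=+y
    W=int((y1-y0)*s);H=int((x1-x0)*s)
    g=np.array([[x1,y1,z],[x1,y0,z],[x0,y0,z],[x0,y1,z]],float)
    src=proj(m,g).astype(np.float32);dst=np.float32([[0,0],[W,0],[W,H],[0,H]])
    return cv2.warpPerspective(img,cv2.getPerspectiveTransform(src,dst),(W,H),flags=cv2.INTER_CUBIC)
def bright(i,g=2.2,a=1.6): return np.uint8(255*np.clip((i/255.)**(1/g)*1.0,0,1))
E
python3 - <<'E'
from h import *
for n in("top","side"):
    i=cv2.imread(f"pics/{n}0.png");m=cm(n)
    c=bright(i); 
    r=rect(m,c,200,650,-420,420,0,0.95); 
    for y in range(-400,401,100):
        cv2.putText(r,str(y),(int((420-y)*.95),10),0,.35,(0,0,255));cv2.line(r,(int((420-y)*.95),12),(int((420-y)*.95),18),(0,0,255))
    for x in range(200,650,50): cv2.putText(r,str(x),(0,int((650-x)*.95)),0,.35,(0,0,255))
    cv2.imwrite(f"pics/rect_{n}.png",r)
E
```

```text
(no output)
```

View pics/rect_top.png

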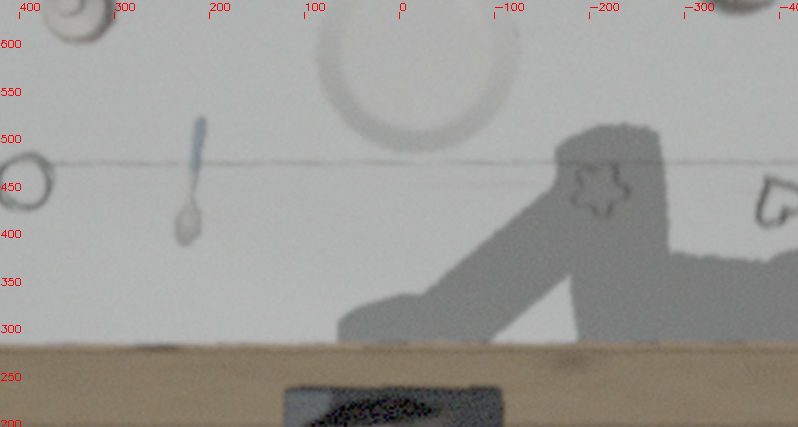

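View pics/rect_side.png

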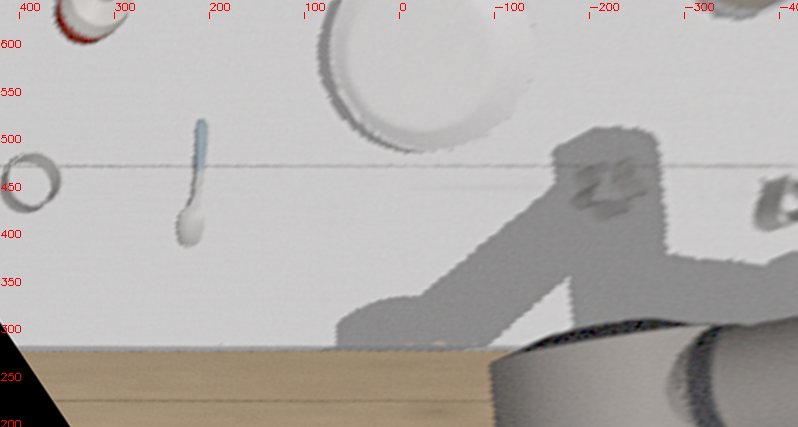

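```bash
python3 - <<'E'
from h import *
i=bright(cv2.imread("pics/top0.png"))
def crop(u,v,w,h,s):
    c=cv2.resize(i[v:v+h,u:u+w],None,fx=s,fy=s,interpolation=cv2.INTER_CUBIC)
    for k in range(0,w,10):cv2.putText(c,str(u+k),(k*s,8),0,.28,(0,0,255));cv2.line(c,(k*s,10),(k*s,14),(0,0,255))
    for k in range(0,h,10):cv2.putText(c,str(v+k),(0,k*s+s//2),0,.28,(0,0,255))
    return c
cv2.imwrite("pics/zplate.png",crop(245,160,100,95,6))
a=crop(380,130,70,70,5);b=crop(140,170,50,50,7);
cv2.imwrite("pics/zjt.png",np.hstack([a,b]))
a=crop(340,235,50,45,8);b=crop(415,240,45,45,8)
cv2.imwrite("pics/zsh.png",np.hstack([a,b]))
a=crop(120,240,40,60,9);b=crop(190,230,35,60,9)
cv2.imwrite("pics/zrs.png",np.hstack([a,b]))
E
```

```text
(no output)
```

View pics/zplate.png

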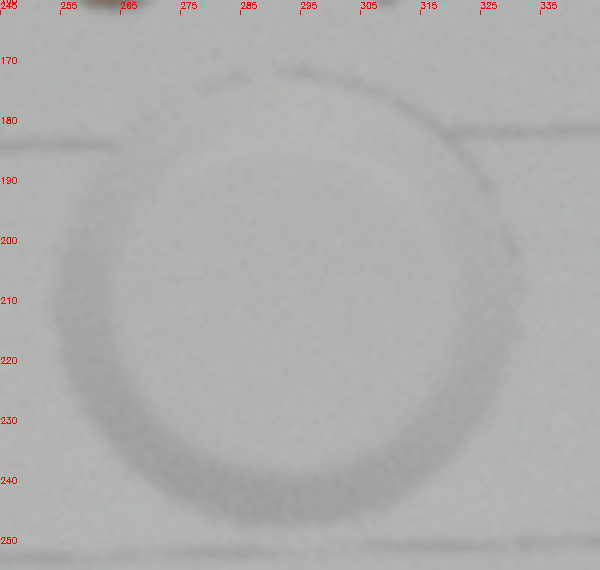

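View pics/zjt.png

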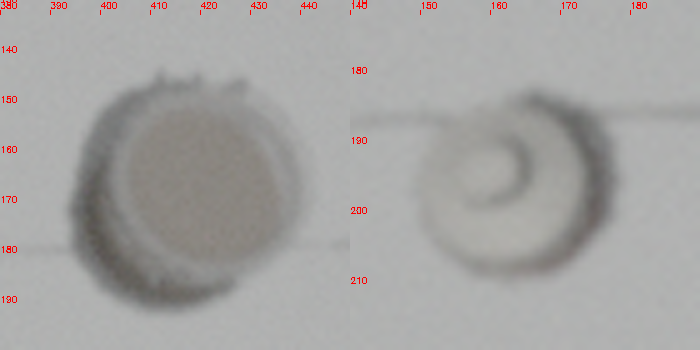

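```bash
python3 - <<'E'
import cv2
for n in("zsh","zrs"): print(cv2.imread(f"pics/{n}.png").shape)
E
```

```text
(360, 760, 3)
(540, 675, 3)
```

View pics/zsh.png

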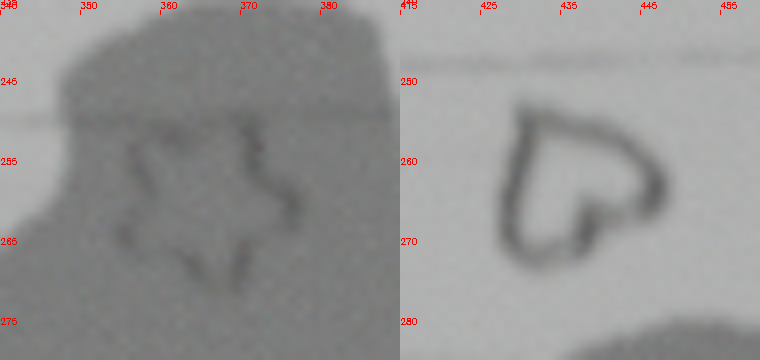

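View pics/zrs.png

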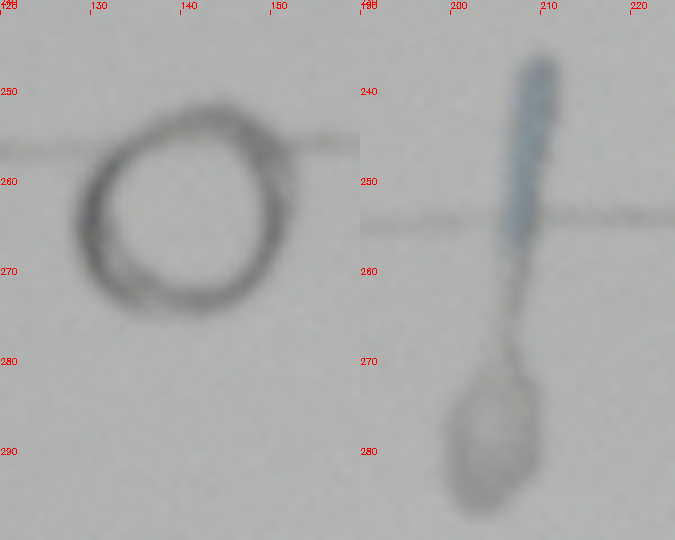

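```bash
python3 - <<'E'
from h import *
i=bright(cv2.imread("pics/side0.png"))
def crop(u,v,w,h,s):
    c=cv2.resize(i[v:v+h,u:u+w],None,fx=s,fy=s,interpolation=cv2.INTER_CUBIC)
    for k in range(0,w,10):cv2.putText(c,str(u+k),(k*s,8),0,.28,(0,0,255));cv2.line(c,(k*s,10),(k*s,14),(0,0,255))
    for k in range(0,h,10):cv2.putText(c,str(v+k),(0,k*s+s//2),0,.28,(0,0,255))
    return c
a=crop(305,120,55,55,7);b=crop(175,285,50,55,7);
cv2.imwrite("pics/szjt.png",np.hstack([a,b]))
cv2.imwrite("pics/szplate.png",crop(250,195,95,70,8))
a=crop(355,190,40,35,10);b=crop(390,160,35,35,10)
cv2.imwrite("pics/szsh.png",np.hstack([a,b]))
a=crop(225,350,40,40,9);b=crop(262,293,60,40,7)
cv2.imwrite("pics/szr.png",a)
cv2.imwrite("pics/szs.png",b)
E
```

```text
(no output)
```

View pics/szjt.png

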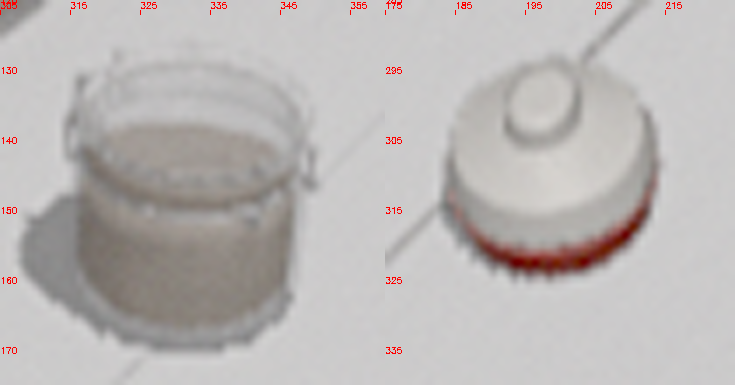

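View pics/szplate.png

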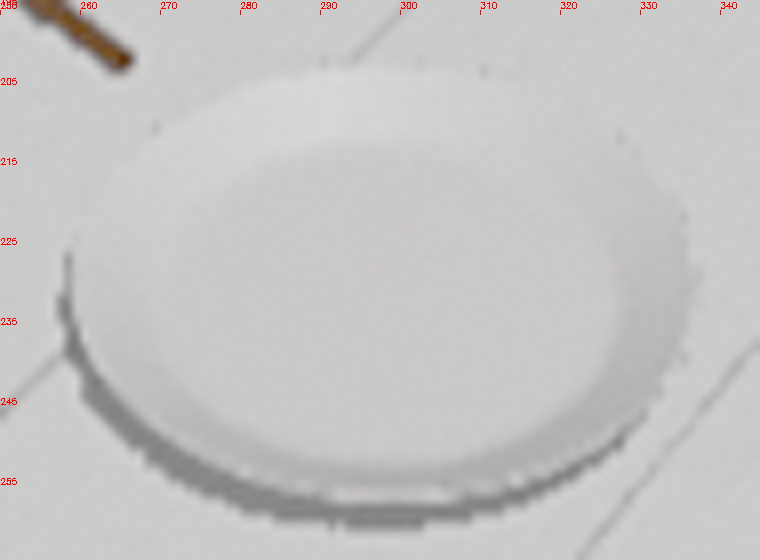

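View pics/szsh.png

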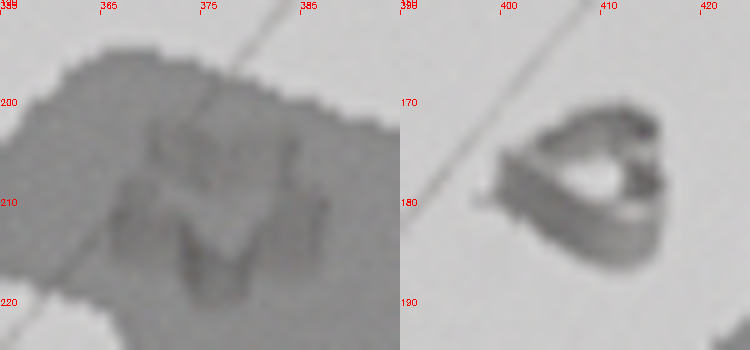

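View pics/szr.png

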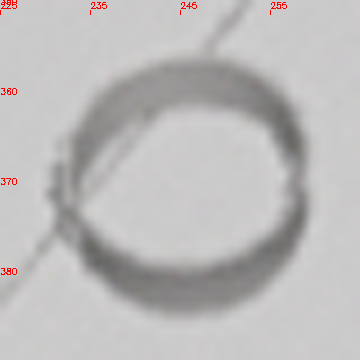

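View pics/szs.png

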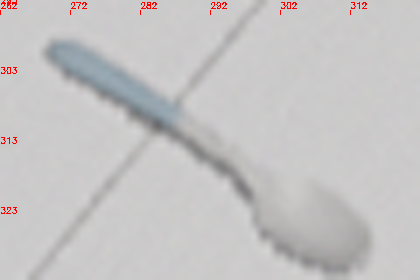

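```bash
cat > fit.py <<'E'
from h import *
from scipy.optimize import least_squares
T=cm("top");S=cm("side")
def ext(m,P):
    p=proj(m,P);return np.r_[p.min(0),p.max(0)]
def fit(f,obs,x0,nm):
    # obs: list of (cam, [umin,vmin,umax,vmax] with nan)
    def res(x): 
        r=np.concatenate([ext(c,f(x))-np.array(o) for c,o in obs]); return r[~np.isnan(r)]
    s=least_squares(res,x0,loss='soft_l1'); print(nm,s.x.round(1),'res',res(s.x).round(1)); return s.x
n=np.nan
for obs,l in(([(T,[254.5,171.5,331.2,247.6]),(S,[258.5,203,336.8,257])],'both'),([(T,[254.5,171.5,331.2,247.6])],'T'),([(S,[258.5,203,336.8,257])],'S')):
    fit(lambda x:circ(20,x,105),obs,[590,-15],'plate '+l)
cyl=lambda x,h:np.r_[circ(0,x,x[2]),circ(h,x,x[2])]
fit(lambda x:cyl(x,95),[(T,[394.4,146.5,442,192.4]),(S,[316,128,347.5,169.5])],[690,-350,50],'jar')
fit(lambda x:cyl(x,95),[(T,[394.4,146.5,442,192.4])],[690,-350,50],'jarT')
fit(lambda x:cyl(x,95),[(S,[316,128,347.5,169.5])],[690,-350,50],'jarS')
# timer base only
fit(lambda x:np.r_[circ(5,x,32),circ(20,x,35),circ(35,x,33)],[(T,[149.5,183,178,209.8]),(S,[184,n,214,324])],[630,330],'timer')
ring=lambda x:np.r_[circ(0,x,28.5),circ(24,x,28.5)]
fit(ring,[(T,[128.5,251,152.5,275])],[450,400],'roundT')
fit(ring,[(S,[231,356.5,259,385])],[450,400],'roundS')
box=lambda x,l,w,h:np.array([[x[0],x[1],0]])+np.array([[a,b,0] for a in(-l,l) for b in (-w,w)])
fit(lambda x:np.array([[x[0],x[1],0],[x[0],x[1],24]]),[],[0,0],'') if 0 else None
print('star T mid',unproj(T,[[365.8,261]],24),'S',unproj(S,[[376.5,208]],24), unproj(S,[[376.5,215]],0))
# heart: tip and lobes on top view (z=24)
print('heart tip/lobes T',unproj(T,[[430.2,254],[433,273],[448.5,263.5],[439.5,267]],24).round(1).tolist())
print('heart tip/lobes S',unproj(S,[[399.5,176.5],[414,172],[415,183]],24).round(1).tolist())
print('spoon T',unproj(T,[[209.6,236.2],[203,287.5],[200,273],[209.7,275]],4).round(1).tolist())
print('spoon S',unproj(S,[[268.5,300.5],[312.5,330]],4).round(1).tolist())
E
python3 fit.py
```

```text
plate both [589.7 -19. ] res [-0.7  0.6  0.1  0.8 -0.4 -1.4 -0.2 -0.7]
plate T [591.5 -19.8] res [-0.4 -0.1  0.4  0.1]
plate S [586.9 -16.3] res [-0.2 -0.5  0.2  0.4]
jar [ 681.8 -355.9   48.9] res [ 0.   1.1 -0.5 -0.1 -1.3 -2.3  0.6 -0.5]
jarT [ 683.1 -356.5   50. ] res [-0.2  0.2  0.2 -0.2]
jarS [ 676.9 -349.8   45.2] res [ 0.2 -0.3 -0.2  0.3]
timer [634.  330.3] res [ 0.6  1.  -1.2 -0.  -0.6  0.2 -0.9]
roundT [457.5 390.6] res [-0.1  1.   0.1 -1. ]
roundS [452.3 395.7] res [ 0.  -1.2 -0.   1. ]
star T mid [[ 445.70455626 -207.62583702   24.        ]] S [[ 446.7064351  -203.70508255   24.        ]] [[ 443.03320192 -202.95431244    0.        ]]
heart tip/lobes T [[459.4, -379.1, 24.0], [409.5, -382.0, 24.0], [433.1, -425.1, 24.0], [424.7, -400.5, 24.0]]
heart tip/lobes S [[452.6, -369.5, 24.0], [425.4, -414.1, 24.0], [401.9, -366.7, 24.0]]
spoon T [[525.5, 208.0, 4.0], [388.9, 225.3, 4.0], [427.3, 233.5, 4.0], [421.3, 207.6, 4.0]]
spoon S [[520.4, 214.3, 4.0], [390.7, 227.0, 4.0]]
```

```bash
python3 - <<'E'
import plant
print([k for k in dir(plant) if k[0]!='_'])
from h import *
try: print(tcp_to_tips)
except Exception as e: print(e)
m=cm("wrist");o=get_obs()
R=cv2.Rodrigues(m['rvec'])[0];c=-R.T@m['tvec']
from scipy.spatial.transform import Rotation as Ro
Rt=Ro.from_euler('xyz',o['tcp_rot']).as_matrix()
print('cam in tool',Rt.T@(c-o['tool_pos']),'cam axes in tool',(Rt.T@R.T).round(3),o['time'])
E
```

```text
['Unreachable', 'camera_model', 'capture', 'close_job', 'get_obs', 'tcp_to_tips']
14.0
cam in tool [  -0.26371857  -83.98920687 -143.19337343] cam axes in tool [[ 1.    -0.001  0.   ]
 [ 0.001  0.951  0.31 ]
 [-0.001 -0.31   0.951]] 0.15
```

Call:
{"name": "drive_tool", "arguments": {
  "deltas": [
    {"hand": -1, "tx": -0.45, "ty": -0.8, "tz": 0.19},
    {"hand": -1, "tx": -0.45, "ty": -0.8, "tz": 0.19},
    {"hand": -1, "tx": -0.45, "ty": -0.8, "tz": 0.19},
    {"hand": -1, "tx": -0.45, "ty": -0.8, "tz": 0.19},
    {"hand": -1, "tx": -0.45, "ty": -0.8, "tz": 0.19},
    {"hand": -1, "tx": -0.45, "ty": -0.8, "tz": 0.19},
    {"hand": -1, "tx": -0.45, "ty": -0.8, "tz": 0.19},
    {"hand": -1, "tx": -0.45, "ty": -0.8, "tz": 0.19},
    {"hand": -1, "tx": -0.45, "ty": -0.8, "tz": 0.19},
    {"hand": -1, "tx": -0.45, "ty": -0.8, "tz": 0.19},
    {"hand": -1, "tx": -0.45, "ty": -0.8, "tz": 0.19},
    {"hand": -1, "tx": -0.45, "ty": -0.8, "tz": 0.19},
    {"hand": -1},
    {"hand": -1}
  ]
}}

```text
invalid input
```

```bash
cat > snap.py <<'E'
from h import *
import sys,pickle
n,out=sys.argv[1:3]
o=get_obs();m=cm(n)
i=capture(n)[:,:,::-1].copy()
cv2.imwrite(f"pics/{out}_raw.png",i);pickle.dump((m,o),open(f"pics/{out}.pkl","wb"))
cv2.imwrite(f"pics/{out}.png",bright(i))
print(round(o['time'],2),o['tool_pos'].round(1),o['tcp_rot'].round(4),o['grip_width'].round(1),o['contact_force'].round(1),o['joint_positions'].round(2))
E
python3 snap.py wrist w1
```

```text
Traceback (most recent call last):
  File "snap.py", line 8, in <module>
    print(round(o['time'],2),o['tool_pos'].round(1),o['tcp_rot'].round(4),o['grip_width'].round(1),o['contact_force'].round(1),o['joint_positions'].round(2))
                                                                          ^^^^^^^^^^^^^^^^^^^^^
AttributeError: 'float' object has no attribute 'round'
```

View pics/w1.png

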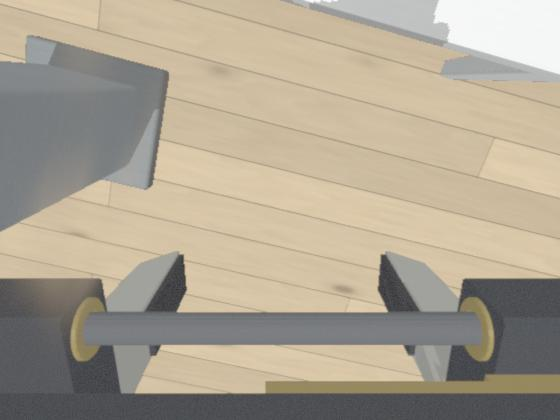

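Call:
{"name": "drive_tool", "arguments": {
  "deltas": [
    {"hand": -1, "tx": -0.45, "ty": -0.8, "tz": 0.19, "wx": 0, "wy": 0, "wz": 0},
    {"hand": -1, "tx": -0.45, "ty": -0.8, "tz": 0.19, "wx": 0, "wy": 0, "wz": 0},
    {"hand": -1, "tx": -0.45, "ty": -0.8, "tz": 0.19, "wx": 0, "wy": 0, "wz": 0},
    {"hand": -1, "tx": -0.45, "ty": -0.8, "tz": 0.19, "wx": 0, "wy": 0, "wz": 0},
    {"hand": -1, "tx": -0.45, "ty": -0.8, "tz": 0.19, "wx": 0, "wy": 0, "wz": 0},
    {"hand": -1, "tx": -0.45, "ty": -0.8, "tz": 0.19, "wx": 0, "wy": 0, "wz": 0},
    {"hand": -1, "tx": -0.45, "ty": -0.8, "tz": 0.19, "wx": 0, "wy": 0, "wz": 0},
    {"hand": -1, "tx": -0.45, "ty": -0.8, "tz": 0.19, "wx": 0, "wy": 0, "wz": 0},
    {"hand": -1, "tx": -0.45, "ty": -0.8, "tz": 0.19, "wx": 0, "wy": 0, "wz": 0},
    {"hand": -1, "tx": -0.45, "ty": -0.8, "tz": 0.19, "wx": 0, "wy": 0, "wz": 0},
    {"hand": -1, "tx": -0.45, "ty": -0.8, "tz": 0.19, "wx": 0, "wy": 0, "wz": 0},
    {"hand": -1, "tx": -0.45, "ty": -0.8, "tz": 0.19, "wx": 0, "wy": 0, "wz": 0},
    {"hand": -1, "tx": 0, "ty": 0, "tz": 0, "wx": 0, "wy": 0, "wz": 0},
    {"hand": -1, "tx": 0, "ty": 0, "tz": 0, "wx": 0, "wy": 0, "wz": 0}
  ]
}}

```text
time: 1.37
tool_pos: [449.2, -202.8, 148.8]
tcp_rot: [3.141, 0.001, -1.317]
contact_force: [-0.3, -0.1, -0.0]
grip_width: 92.0
```

```bash
sed -i "s/o\['grip_width'\].round(1)/round(o['grip_width'],1)/" snap.py
python3 snap.py wrist w1
```

```text
1.37 [ 449.2 -202.8  148.8] [ 3.1406e+00  9.0000e-04 -1.3171e+00] 92.0 [-0.3 -0.1 -0. ] [-0.58  0.38  1.74 -0.    1.02  0.74]
```

View pics/w1.png

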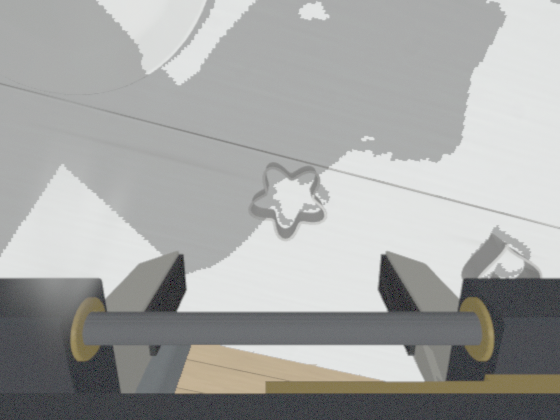

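```bash
cat > rz.py <<'E'
from h import *
import sys,pickle
# rz.py pic x y half z  -> plan view with grid, up=+x,left=+y
p=sys.argv[1];x,y,hf,z=map(float,sys.argv[2:6]);m,o=pickle.load(open(f"pics/{p}.pkl","rb"))
i=bright(cv2.imread(f"pics/{p}_raw.png"));s=560/(2*hf)
r=rect(m,i,x-hf,x+hf,y-hf,y+hf,z,s)
for k in range(int(np.ceil((x-hf)/10)*10),int(x+hf)+1,10):
    v=int((x+hf-k)*s);cv2.line(r,(0,v),(6,v),(0,0,255));cv2.putText(r,str(k),(8,v+3),0,.3,(0,0,255))
for k in range(int(np.ceil((y-hf)/10)*10),int(y+hf)+1,10):
    u=int((y+hf-k)*s);cv2.line(r,(u,0),(u,6),(0,0,255));cv2.putText(r,str(k),(u-8,16),0,.3,(0,0,255))
cv2.imwrite(f"pics/{p}_{sys.argv[6]}.png",r)
E
python3 rz.py w1 445 -205 50 24 star
```

```text
(no output)
```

View pics/w1_star.png

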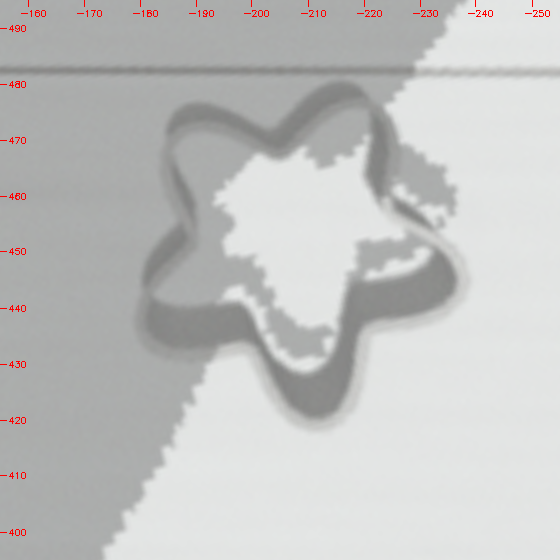

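```bash
cat > mv.py <<'E'
# mv.py x y z yaw : tool-frame shift (mm, units of 40) AFTER the turn, and wz shares
from h import *
import sys
x,y,z,yaw=map(float,sys.argv[1:5]);o=get_obs();p=o['tool_pos'];c=o['tcp_rot'][2]
d=(yaw-c+np.pi)%(2*np.pi)-np.pi
w=np.array([x,y,z])-p
def tl(a): return np.array([w[0]*np.cos(a)+w[1]*np.sin(a), w[0]*np.sin(a)-w[1]*np.cos(a), -w[2]])/40
print('at',p.round(1),'yaw',round(c,4),'rpy',o['tcp_rot'].round(4),'t',round(o['time'],2),'q1,q6',o['joint_positions'][[0,5]].round(2))
print('wz total',round(-d/np.radians(5),2),' shift before turn',tl(c).round(3),' after turn',tl(c+d).round(3),'norm',np.linalg.norm(tl(c)).round(2))
E
python3 mv.py 448.2 -203.4 17 -1.115
```

```text
at [ 448.5 -203.9  149.2] yaw -1.3189 rpy [ 3.1407e+00  4.0000e-04 -1.3189e+00] t 1.42 q1,q6 [-0.58  0.74]
wz total -2.34  shift before turn [-0.015  0.005  3.305]  after turn [-1.500e-02  2.000e-03  3.305e+00] norm 3.3
```

Call:
{"name": "drive_tool", "arguments": {
  "deltas": [
    {"hand": -1, "tx": -0.01, "ty": 0, "tz": 0.7, "wx": 0, "wy": 0, "wz": -0.8},
    {"hand": -1, "tx": 0, "ty": 0, "tz": 0.8, "wx": 0, "wy": 0, "wz": -0.8},
    {"hand": -1, "tx": 0, "ty": 0, "tz": 0.8, "wx": 0, "wy": 0, "wz": -0.74},
    {"hand": -1, "tx": 0, "ty": 0, "tz": 0.6, "wx": 0, "wy": 0, "wz": 0},
    {"hand": -1, "tx": 0, "ty": 0, "tz": 0.3, "wx": 0, "wy": 0, "wz": 0},
    {"hand": -1, "tx": 0, "ty": 0, "tz": 0.1, "wx": 0, "wy": 0, "wz": 0},
    {"hand": 1, "tx": 0, "ty": 0, "tz": 0, "wx": 0, "wy": 0, "wz": 0},
    {"hand": 1, "tx": 0, "ty": 0, "tz": 0, "wx": 0, "wy": 0, "wz": 0},
    {"hand": 1, "tx": 0, "ty": 0, "tz": 0, "wx": 0, "wy": 0, "wz": 0},
    {"hand": 1, "tx": 0, "ty": 0, "tz": 0, "wx": 0, "wy": 0, "wz": 0},
    {"hand": 1, "tx": 0, "ty": 0, "tz": 0, "wx": 0, "wy": 0, "wz": 0},
    {"hand": 1, "tx": 0, "ty": 0, "tz": 0, "wx": 0, "wy": 0, "wz": 0},
    {"hand": 1, "tx": 0, "ty": 0, "tz": 0, "wx": 0, "wy": 0, "wz": 0}
  ]
}}

```text
time: 2.5
tool_pos: [448.7, -204.3, 18.0]
tcp_rot: [-3.141, -0.001, -1.117]
contact_force: [-0.6, -0.3, 2.7]
grip_width: 55.8
```

```bash
python3 snap.py wrist w2
```

```text
2.5 [ 448.7 -204.3   18. ] [-3.1410e+00 -1.1000e-03 -1.1167e+00] 55.8 [-0.6 -0.3  2.7] [-0.58  0.59  1.86 -0.    0.69  0.53]
```

View pics/w2.png

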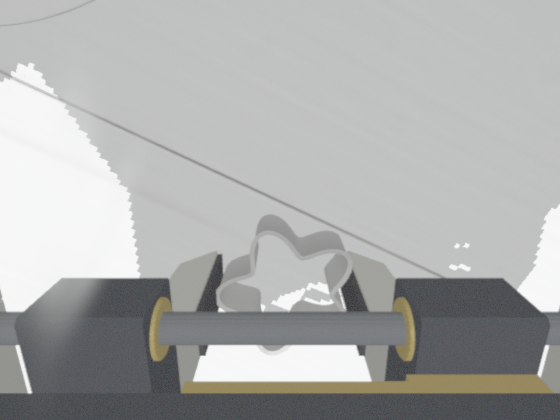

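```bash
python3 mv.py 590.4 -15.3 150 -1.117
```

```text
at [ 448.7 -204.3   18. ] yaw -1.1166 rpy [-3.1411e+00 -1.0000e-03 -1.1166e+00] t 2.55 q1,q6 [-0.58  0.53]
wz total 0.0  shift before turn [-2.692 -5.255 -3.3  ]  after turn [-2.694 -5.254 -3.3  ] norm 6.76
```

Call:
{"name": "drive_tool", "arguments": {
  "deltas": [
    {"hand": 1, "tx": 0, "ty": 0, "tz": -0.4, "wx": 0, "wy": 0, "wz": 0},
    {"hand": 1, "tx": 0, "ty": 0, "tz": -0.7, "wx": 0, "wy": 0, "wz": 0},
    {"hand": 1, "tx": -0.2, "ty": -0.4, "tz": -0.7, "wx": 0, "wy": 0, "wz": 0},
    {"hand": 1, "tx": -0.35, "ty": -0.65, "tz": -0.5, "wx": 0, "wy": 0, "wz": 0},
    {"hand": 1, "tx": -0.35, "ty": -0.7, "tz": -0.5, "wx": 0, "wy": 0, "wz": 0},
    {"hand": 1, "tx": -0.35, "ty": -0.7, "tz": -0.5, "wx": 0, "wy": 0, "wz": 0},
    {"hand": 1, "tx": -0.4, "ty": -0.75, "tz": 0, "wx": 0, "wy": 0, "wz": 0},
    {"hand": 1, "tx": -0.4, "ty": -0.75, "tz": 0, "wx": 0, "wy": 0, "wz": 0},
    {"hand": 1, "tx": -0.35, "ty": -0.7, "tz": 0, "wx": 0, "wy": 0, "wz": 0},
    {"hand": 1, "tx": -0.29, "ty": -0.6, "tz": 0, "wx": 0, "wy": 0, "wz": 0},
    {"hand": 1, "tx": 0, "ty": 0, "tz": 0, "wx": 0, "wy": 0, "wz": 0},
    {"hand": 1, "tx": 0, "ty": 0, "tz": 0, "wx": 0, "wy": 0, "wz": 0}
  ]
}}

```text
time: 3.55
tool_pos: [589.9, -14.2, 148.9]
tcp_rot: [3.141, 0.0, -1.114]
contact_force: [0.2, 0.3, -0.2]
grip_width: 55.7
```

```bash
python3 snap.py wrist w3
```

```text
3.55 [589.9 -14.2 148.9] [ 3.1406e+00  3.0000e-04 -1.1142e+00] 55.7 [ 0.2  0.3 -0.2] [-0.15  0.54  1.47 -0.    1.13  0.96]
```

View pics/w3.png

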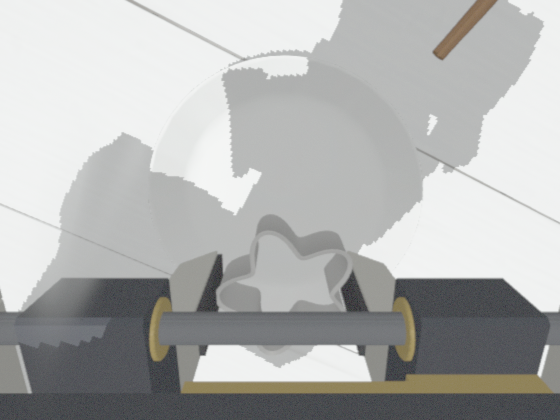

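```bash
python3 - <<'E'
from h import *
import pickle
m,o=pickle.load(open("pics/w3.pkl","rb"));i=cv2.imread("pics/w3_raw.png")
g=cv2.createCLAHE(4,(8,8)).apply(cv2.cvtColor(i,6))
c=cv2.cvtColor(cv2.resize(g[30:280,120:460],None,fx=2,fy=2,interpolation=2),8)
for P,z,r,col in(((589.7,-19),20,105,(0,0,255)),((589.7,-19),7,70,(0,160,0))):
    q=proj(m,circ(z,P,r,200));
    for u,v in q:
        cv2.circle(c,(int((u-120)*2),int((v-30)*2)),0,col,-1)
cv2.imwrite("pics/w3p.png",c)
E
```

```text
(no output)
```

View pics/w3p.png

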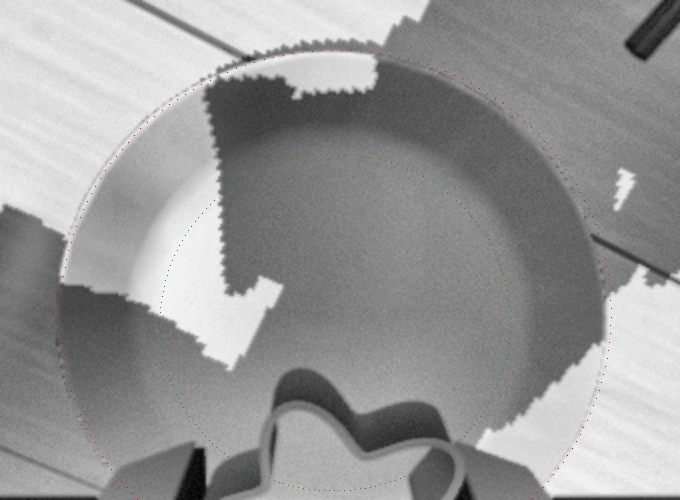

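Call:
{"name": "drive_tool", "arguments": {
  "deltas": [
    {"hand": 1, "tx": 0, "ty": 0, "tz": 0.7, "wx": 0, "wy": 0, "wz": 0},
    {"hand": 1, "tx": 0, "ty": 0, "tz": 0.8, "wx": 0, "wy": 0, "wz": 0},
    {"hand": 1, "tx": 0, "ty": 0, "tz": 0.8, "wx": 0, "wy": 0, "wz": 0},
    {"hand": 1, "tx": 0, "ty": 0, "tz": 0.5, "wx": 0, "wy": 0, "wz": 0},
    {"hand": 1, "tx": 0, "ty": 0, "tz": 0.2, "wx": 0, "wy": 0, "wz": 0},
    {"hand": 1, "tx": 0, "ty": 0, "tz": 0.07, "wx": 0, "wy": 0, "wz": 0},
    {"hand": 1, "tx": 0, "ty": 0, "tz": 0, "wx": 0, "wy": 0, "wz": 0},
    {"hand": 1, "tx": 0, "ty": 0, "tz": 0, "wx": 0, "wy": 0, "wz": 0}
  ]
}}

```text
time: 4.27
tool_pos: [590.8, -15.9, 28.2]
tcp_rot: [-3.14, -0.002, -1.117]
contact_force: [0.3, -0.2, 1.0]
grip_width: 55.9
```

```bash
python3 - <<'E'
from h import *
for k in range(3):
    o=get_obs();print(o['tool_pos'],o['contact_force'],o['time']); capture("wrist")
E
```

```text
[590.83394031 -15.9495985   28.17212457] [ 0.27476966 -0.22148018  0.9653593 ] 4.2667
[590.98964946 -15.78881107  28.36895316] [0.09296811 0.39256721 0.04742265] 4.3167
[590.96777082 -15.66543268  28.34125031] [-0.54152982  0.1288448  -0.35589853] 4.3667
```

Call:
{"name": "drive_tool", "arguments": {
  "deltas": [
    {"hand": 1, "tx": -0.04, "ty": 0, "tz": 0.04, "wx": 0, "wy": 0, "wz": 0},
    {"hand": 1, "tx": 0, "ty": 0, "tz": 0.03, "wx": 0, "wy": 0, "wz": 0},
    {"hand": 1, "tx": 0, "ty": 0, "tz": 0, "wx": 0, "wy": 0, "wz": 0}
  ]
}}

```text
time: 4.67
tool_pos: [589.9, -13.7, 25.1]
tcp_rot: [-3.14, -0.001, -1.116]
contact_force: [-1.3, 1.3, 7.7]
grip_width: 55.8
```

Touching the plate now. Release and lift.

Call:
{"name": "drive_tool", "arguments": {
  "deltas": [
    {"hand": -0.6, "tx": 0, "ty": 0, "tz": 0, "wx": 0, "wy": 0, "wz": 0},
    {"hand": -0.6, "tx": 0, "ty": 0, "tz": 0, "wx": 0, "wy": 0, "wz": 0},
    {"hand": -0.6, "tx": 0, "ty": 0, "tz": 0, "wx": 0, "wy": 0, "wz": 0},
    {"hand": -0.6, "tx": 0, "ty": 0, "tz": -0.3, "wx": 0, "wy": 0, "wz": 0},
    {"hand": -0.6, "tx": 0, "ty": 0, "tz": -0.7, "wx": 0, "wy": 0, "wz": 0},
    {"hand": -1, "tx": 0, "ty": 0, "tz": -0.8, "wx": 0, "wy": 0, "wz": 0},
    {"hand": -1, "tx": 0, "ty": 0.5, "tz": -0.8, "wx": 0, "wy": 0, "wz": 0},
    {"hand": -1, "tx": 0, "ty": 0.5, "tz": -0.8, "wx": 0, "wy": 0, "wz": 0},
    {"hand": -1, "tx": 0, "ty": 0, "tz": 0, "wx": 0, "wy": 0, "wz": 0},
    {"hand": -1, "tx": 0, "ty": 0, "tz": 0, "wx": 0, "wy": 0, "wz": 0}
  ]
}}

```text
time: 5.5
tool_pos: [553.8, -31.9, 162.9]
tcp_rot: [-3.138, -0.003, -1.118]
contact_force: [-0.7, -0.3, -1.3]
grip_width: 92.0
```

```bash
python3 snap.py wrist w4; python3 - <<'E'
from h import *
import pickle
m,o=pickle.load(open("pics/w4.pkl","rb"));i=cv2.imread("pics/w4_raw.png")
c=bright(i)
for z,r,P in((20,105,(589.3,-18)),(31,1,(589.3,-18)),(31,31.7,(591.7,-17.7))):
    for u,v in proj(m,circ(z,P,r,150)): cv2.circle(c,(int(u),int(v)),0,(0,0,255),-1)
cv2.imwrite("pics/w4p.png",c)
E
```

```text
5.5 [553.8 -31.9 162.9] [-3.1376e+00 -3.1000e-03 -1.1176e+00] 92.0 [-0.7 -0.3 -1.3] [-0.2   0.47  1.56 -0.    1.11  0.92]
```

View pics/w4p.png

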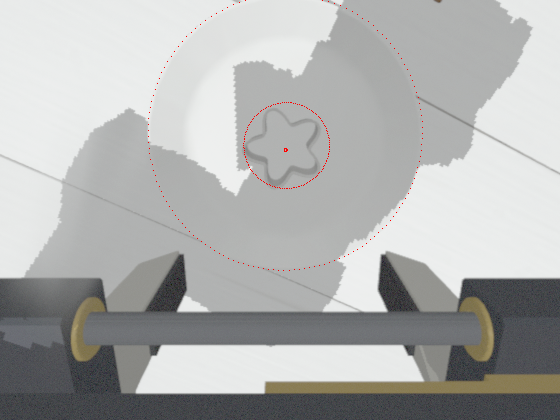

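```bash
python3 rz.py w4 590 -18 115 20 p; python3 rz.py w4 590 -18 40 31 s
```

View pics/w4_p.png

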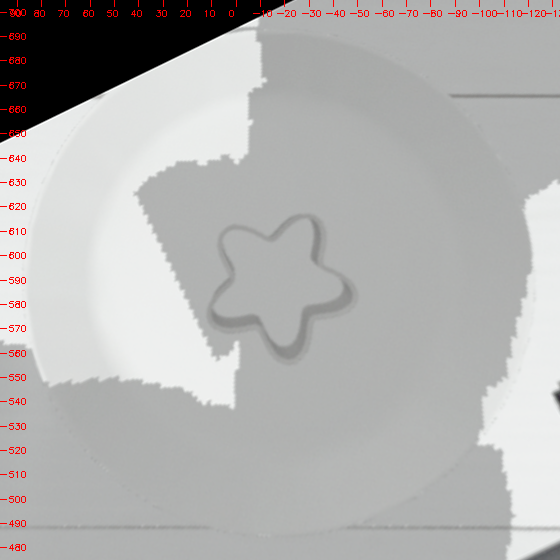

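View pics/w4_s.png

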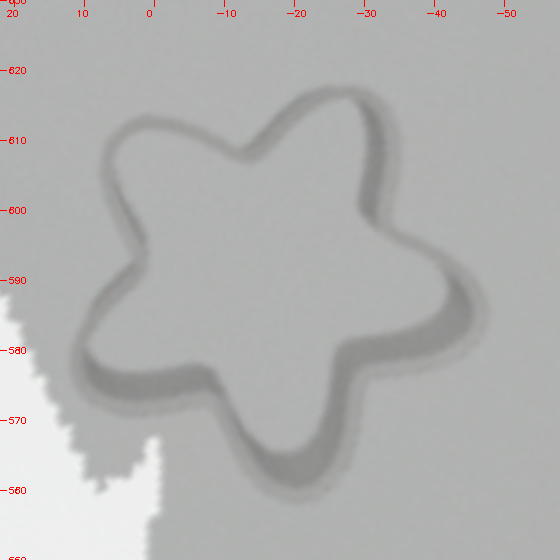

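```bash
python3 mv.py 430 -394 160 -1.0; python3 rz.py w1 435 -390 70 24 h
```

```text
at [553.4 -31.6 161.1] yaw -1.1173 rpy [-3.1400e+00 -1.2000e-03 -1.1173e+00] t 5.55 q1,q6 [-0.2   0.92]
wz total -1.34  shift before turn [6.793 6.743 0.027]  after turn [5.957 7.492 0.027] norm 9.57
```

View pics/w1_h.png

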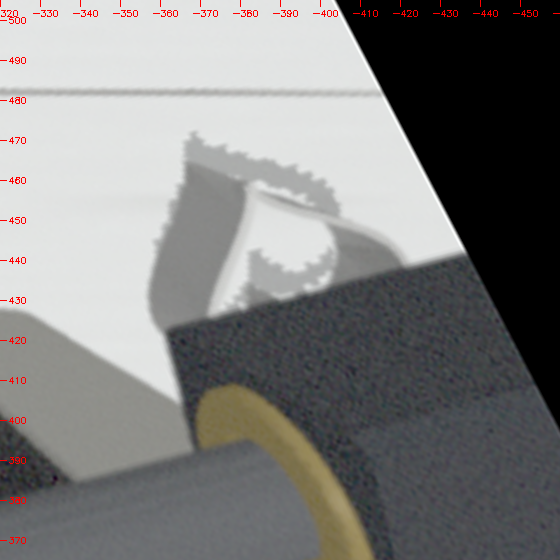

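Call:
{"name": "drive_tool", "arguments": {
  "deltas": [
    {"hand": -1, "tx": 0.4, "ty": 0.4, "tz": 0, "wx": 0, "wy": 0, "wz": 0},
    {"hand": -1, "tx": 0.68, "ty": 0.68, "tz": 0, "wx": 0, "wy": 0, "wz": 0},
    {"hand": -1, "tx": 0.68, "ty": 0.68, "tz": 0, "wx": 0, "wy": 0, "wz": 0},
    {"hand": -1, "tx": 0.68, "ty": 0.68, "tz": 0, "wx": 0, "wy": 0, "wz": 0},
    {"hand": -1, "tx": 0.68, "ty": 0.68, "tz": 0, "wx": 0, "wy": 0, "wz": 0},
    {"hand": -1, "tx": 0.68, "ty": 0.68, "tz": 0, "wx": 0, "wy": 0, "wz": 0},
    {"hand": -1, "tx": 0.68, "ty": 0.68, "tz": 0, "wx": 0, "wy": 0, "wz": 0},
    {"hand": -1, "tx": 0.68, "ty": 0.68, "tz": 0, "wx": 0, "wy": 0, "wz": 0},
    {"hand": -1, "tx": 0.68, "ty": 0.68, "tz": 0, "wx": 0, "wy": 0, "wz": 0},
    {"hand": -1, "tx": 0.65, "ty": 0.6, "tz": 0, "wx": 0, "wy": 0, "wz": 0},
    {"hand": -1, "tx": 0.3, "ty": 0.3, "tz": 0, "wx": 0, "wy": 0, "wz": -0.67},
    {"hand": -1, "tx": 0, "ty": 0, "tz": 0, "wx": 0, "wy": 0, "wz": -0.67},
    {"hand": -1, "tx": 0, "ty": 0, "tz": 0, "wx": 0, "wy": 0, "wz": 0},
    {"hand": -1, "tx": 0, "ty": 0, "tz": 0, "wx": 0, "wy": 0, "wz": 0}
  ]
}}

```text
time: 6.72
tool_pos: [430.0, -393.2, 158.5]
tcp_rot: [3.141, 0.003, -1.002]
contact_force: [0.1, 0.1, 0.9]
grip_width: 91.9
```

```bash
python3 snap.py wrist w5;python3 rz.py w5 432 -395 45 24 h
```

```text
6.72 [ 430.  -393.2  158.5] [ 3.1414e+00  2.7000e-03 -1.0016e+00] 91.9 [0.1 0.1 0.9] [-0.87  0.52  1.48  0.    1.15  0.13]
```

View pics/w5.png

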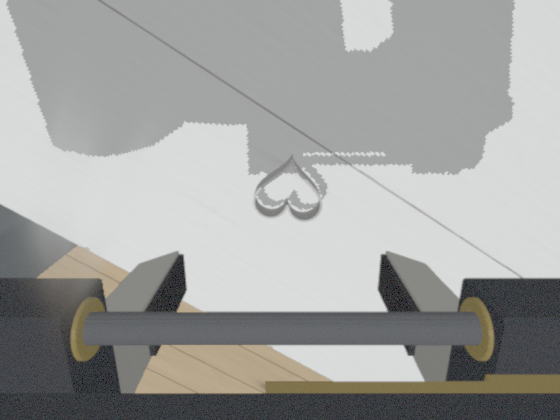

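View pics/w5_h.png

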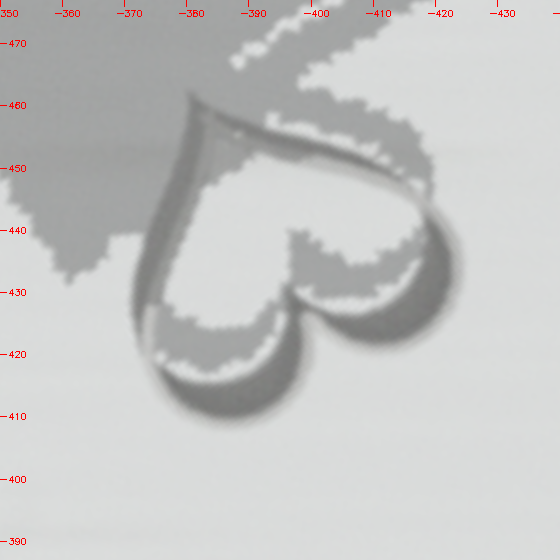

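```bash
python3 mv.py 433 -397.3 17 -1.09
```

```text
at [ 430.2 -392.9  158.8] yaw -1.001 rpy [ 3.1415e+00  2.2000e-03 -1.0010e+00] t 6.77 q1,q6 [-0.87  0.13]
wz total 1.02  shift before turn [1.300e-01 1.000e-03 3.546e+00]  after turn [ 0.13  -0.011  3.546] norm 3.55
```

Call:
{"name": "drive_tool", "arguments": {
  "deltas": [
    {"hand": -1, "tx": 0.13, "ty": 0, "tz": 0.7, "wx": 0, "wy": 0, "wz": 0.52},
    {"hand": -1, "tx": 0, "ty": 0, "tz": 0.8, "wx": 0, "wy": 0, "wz": 0.5},
    {"hand": -1, "tx": 0, "ty": 0, "tz": 0.8, "wx": 0, "wy": 0, "wz": 0},
    {"hand": -1, "tx": 0, "ty": 0, "tz": 0.7, "wx": 0, "wy": 0, "wz": 0},
    {"hand": -1, "tx": 0, "ty": 0, "tz": 0.4, "wx": 0, "wy": 0, "wz": 0},
    {"hand": -1, "tx": 0, "ty": 0, "tz": 0.14, "wx": 0, "wy": 0, "wz": 0},
    {"hand": 1, "tx": 0, "ty": 0, "tz": 0, "wx": 0, "wy": 0, "wz": 0},
    {"hand": 1, "tx": 0, "ty": 0, "tz": 0, "wx": 0, "wy": 0, "wz": 0},
    {"hand": 1, "tx": 0, "ty": 0, "tz": 0, "wx": 0, "wy": 0, "wz": 0},
    {"hand": 1, "tx": 0, "ty": 0, "tz": 0, "wx": 0, "wy": 0, "wz": 0},
    {"hand": 1, "tx": 0, "ty": 0, "tz": 0, "wx": 0, "wy": 0, "wz": 0},
    {"hand": 1, "tx": 0, "ty": 0, "tz": 0, "wx": 0, "wy": 0, "wz": 0},
    {"hand": 1, "tx": 0, "ty": 0, "tz": 0, "wx": 0, "wy": 0, "wz": 0}
  ]
}}

```text
time: 7.85
tool_pos: [433.1, -398.3, 19.0]
tcp_rot: [-3.141, -0.001, -1.089]
contact_force: [-1.2, 0.3, 2.1]
grip_width: 54.3
```

```bash
python3 snap.py wrist w6; python3 mv.py 630 -190 220 -1.09
```

```text
7.85 [ 433.1 -398.3   19. ] [-3.1414e+00 -1.0000e-03 -1.0890e+00] 54.3 [-1.2  0.3  2.1] [-0.87  0.71  1.58 -0.    0.85  0.22]
at [ 433.1 -398.3   18.9] yaw -1.089 rpy [-3.1414e+00 -9.0000e-04 -1.0890e+00] t 7.9 q1,q6 [-0.87  0.22]
wz total 0.01  shift before turn [-2.334 -6.776 -5.027]  after turn [-2.341 -6.774 -5.027] norm 8.75
```

View pics/w6.png

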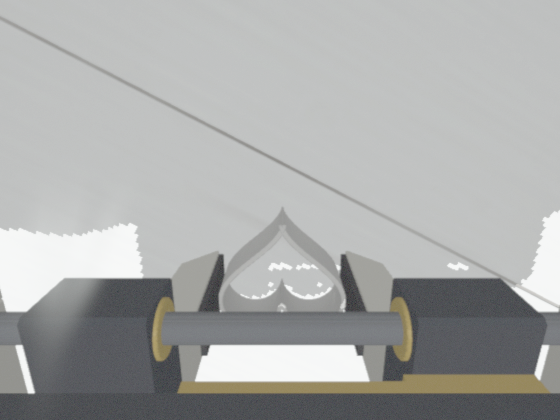

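Call:
{"name": "drive_tool", "arguments": {
  "deltas": [
    {"hand": 1, "tx": 0, "ty": 0, "tz": -0.4, "wx": 0, "wy": 0, "wz": 0},
    {"hand": 1, "tx": 0, "ty": 0, "tz": -0.7, "wx": 0, "wy": 0, "wz": 0},
    {"hand": 1, "tx": -0.1, "ty": -0.4, "tz": -0.8, "wx": 0, "wy": 0, "wz": 0},
    {"hand": 1, "tx": -0.3, "ty": -0.65, "tz": -0.6, "wx": 0, "wy": 0, "wz": 0},
    {"hand": 1, "tx": -0.3, "ty": -0.65, "tz": -0.6, "wx": 0, "wy": 0, "wz": 0},
    {"hand": 1, "tx": -0.3, "ty": -0.7, "tz": -0.6, "wx": 0, "wy": 0, "wz": 0},
    {"hand": 1, "tx": -0.3, "ty": -0.8, "tz": -0.4, "wx": 0, "wy": 0, "wz": 0},
    {"hand": 1, "tx": -0.3, "ty": -0.8, "tz": -0.4, "wx": 0, "wy": 0, "wz": 0},
    {"hand": 1, "tx": -0.3, "ty": -0.8, "tz": -0.4, "wx": 0, "wy": 0, "wz": 0},
    {"hand": 1, "tx": -0.25, "ty": -0.8, "tz": 0, "wx": 0, "wy": 0, "wz": 0},
    {"hand": 1, "tx": -0.1, "ty": -0.7, "tz": 0, "wx": 0, "wy": 0, "wz": 0},
    {"hand": 1, "tx": -0.09, "ty": -0.48, "tz": 0, "wx": 0, "wy": 0, "wz": 0},
    {"hand": 1, "tx": 0, "ty": 0, "tz": 0, "wx": 0, "wy": 0, "wz": 0},
    {"hand": 1, "tx": 0, "ty": 0, "tz": 0, "wx": 0, "wy": 0, "wz": 0}
  ]
}}

```text
time: 9.07
tool_pos: [630.1, -188.7, 213.7]
tcp_rot: [3.141, 0.0, -1.087]
contact_force: [-0.5, -0.1, -0.9]
grip_width: 54.4
```

```bash
python3 snap.py wrist w7; python3 - <<'E'
from h import *
import pickle
m,o=pickle.load(open("pics/w6.pkl","rb"))
print('tip rim',unproj(m,[[282,228]],25),'base',unproj(m,[[282,208]],0))
m,o=pickle.load(open("pics/w7.pkl","rb"));c=bright(cv2.imread("pics/w7_raw.png"))
for z in(0,99):
    for u,v in proj(m,circ(z,(680.8,-354.5),50,150)): cv2.circle(c,(int(u),int(v)),0,(0,0,255),-1)
for u,v in proj(m,circ(20,(589,-18.2),105,250)): cv2.circle(c,(int(u),int(v)),0,(0,0,255),-1)
cv2.imwrite("pics/w7p.png",c)
E
```

```text
9.07 [ 630.1 -188.7  213.7] [ 3.1408e+00  4.0000e-04 -1.0870e+00] 54.4 [-0.5 -0.1 -0.9] [-0.41  0.61  1.16 -0.    1.37  0.68]
tip rim [[ 459.45377516 -384.18955643   25.        ]] base [[ 459.48279102 -384.23231996    0.        ]]
```

View pics/w7p.png

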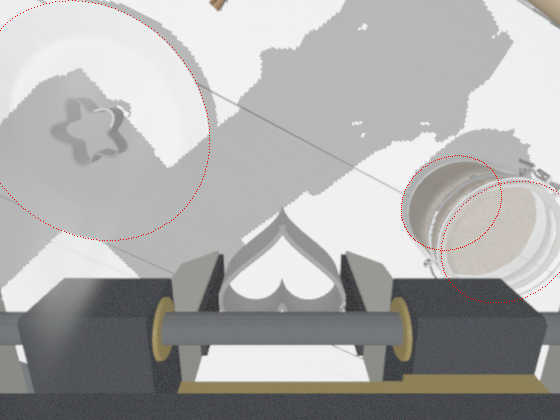

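```bash
python3 - <<'E'
from h import *
import pickle
m,o=pickle.load(open("pics/w7.pkl","rb"));i=bright(cv2.imread("pics/w7_raw.png"))
c=cv2.resize(i[140:290,390:560],None,fx=4,fy=4,interpolation=2)
for k in range(390,560,10):cv2.putText(c,str(k),((k-390)*4,8),0,.3,(0,0,255))
for k in range(140,290,10):cv2.putText(c,str(k),(0,(k-140)*4+3),0,.3,(0,0,255))
for z in(0,99):
    for u,v in proj(m,circ(z,(680.8,-354.5),50,250)): cv2.circle(c,(int((u-390)*4),int((v-140)*4)),0,(0,0,255),-1)
cv2.imwrite("pics/w7j.png",c)
E
```

```text
(no output)
```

View pics/w7j.png

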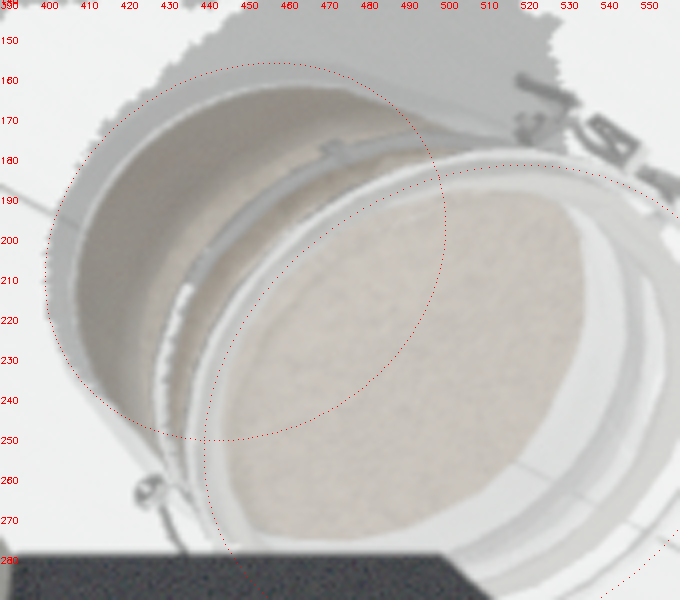

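Call:
{"name": "drive_tool", "arguments": {
  "deltas": [
    {"hand": 1, "tx": 0, "ty": 0, "tz": 0.7, "wx": 0, "wy": 0, "wz": 0},
    {"hand": 1, "tx": 0, "ty": 0, "tz": 0.9, "wx": 0, "wy": 0, "wz": 0},
    {"hand": 1, "tx": 0, "ty": 0, "tz": 0.9, "wx": 0, "wy": 0, "wz": 0},
    {"hand": 1, "tx": 0, "ty": 0, "tz": 0.9, "wx": 0, "wy": 0, "wz": 0},
    {"hand": 1, "tx": 0, "ty": 0, "tz": 0.7, "wx": 0, "wy": 0, "wz": 0},
    {"hand": 1, "tx": 0, "ty": 0, "tz": 0.4, "wx": 0, "wy": 0, "wz": 0},
    {"hand": 1, "tx": 0, "ty": 0, "tz": 0.2, "wx": 0, "wy": 0, "wz": 0},
    {"hand": 1, "tx": 0, "ty": 0, "tz": 0.06, "wx": 0, "wy": 0, "wz": 0},
    {"hand": 1, "tx": 0, "ty": 0, "tz": 0, "wx": 0, "wy": 0, "wz": 0},
    {"hand": 1, "tx": 0, "ty": 0, "tz": 0, "wx": 0, "wy": 0, "wz": 0}
  ]
}}

```text
time: 9.95
tool_pos: [630.5, -190.4, 25.6]
tcp_rot: [-3.14, -0.002, -1.09]
contact_force: [-0.4, 0.2, -0.4]
grip_width: 54.5
```

```bash
python3 mv.py 630.3 -188.9 18.5 -1.089
```

```text
at [ 630.5 -190.4   25.6] yaw -1.0895 rpy [-3.1400e+00 -2.2000e-03 -1.0895e+00] t 9.95 q1,q6 [-0.41  0.68]
wz total -0.01  shift before turn [-0.035 -0.012  0.177]  after turn [-0.035 -0.012  0.177] norm 0.18
```

Call:
{"name": "drive_tool", "arguments": {
  "deltas": [
    {"hand": 1, "tx": -0.035, "ty": -0.01, "tz": 0.1, "wx": 0, "wy": 0, "wz": 0},
    {"hand": 1, "tx": 0, "ty": 0, "tz": 0.07, "wx": 0, "wy": 0, "wz": 0},
    {"hand": 1, "tx": 0, "ty": 0, "tz": 0, "wx": 0, "wy": 0, "wz": 0},
    {"hand": 1, "tx": 0, "ty": 0, "tz": 0, "wx": 0, "wy": 0, "wz": 0}
  ]
}}

```text
time: 10.28
tool_pos: [630.4, -188.3, 18.8]
tcp_rot: [-3.14, -0.002, -1.089]
contact_force: [-1.5, -0.1, 6.7]
grip_width: 54.3
```

Contact with the table. Release, rise, and look from above.

Call:
{"name": "drive_tool", "arguments": {
  "deltas": [
    {"hand": -0.5, "tx": 0, "ty": 0, "tz": 0, "wx": 0, "wy": 0, "wz": 0},
    {"hand": -0.5, "tx": 0, "ty": 0, "tz": 0, "wx": 0, "wy": 0, "wz": 0},
    {"hand": -0.5, "tx": 0, "ty": 0, "tz": 0, "wx": 0, "wy": 0, "wz": 0},
    {"hand": -0.5, "tx": 0, "ty": 0, "tz": -0.3, "wx": 0, "wy": 0, "wz": 0},
    {"hand": -0.5, "tx": 0, "ty": 0, "tz": -0.7, "wx": 0, "wy": 0, "wz": 0},
    {"hand": -0.5, "tx": 0, "ty": 0, "tz": -0.9, "wx": 0, "wy": 0, "wz": 0},
    {"hand": -1, "tx": 0, "ty": 0, "tz": -0.9, "wx": 0, "wy": 0, "wz": 0},
    {"hand": -1, "tx": 0, "ty": 0.2, "tz": -0.9, "wx": 0, "wy": 0, "wz": 0},
    {"hand": -1, "tx": 0, "ty": 0.4, "tz": -0.9, "wx": 0, "wy": 0, "wz": 0},
    {"hand": -1, "tx": 0, "ty": 0.2, "tz": -0.2, "wx": 0, "wy": 0, "wz": 0},
    {"hand": -1, "tx": 0, "ty": 0, "tz": 0, "wx": 0, "wy": 0, "wz": 0},
    {"hand": -1, "tx": 0, "ty": 0, "tz": 0, "wx": 0, "wy": 0, "wz": 0}
  ]
}}

```text
time: 11.28
tool_pos: [601.0, -202.9, 209.6]
tcp_rot: [-3.141, -0.001, -1.09]
contact_force: [-0.0, -0.1, 0.1]
grip_width: 91.6
```

```bash
python3 snap.py wrist w8; python3 rz.py w8 635 -186 45 24 h
```

```text
11.28 [ 601.  -202.9  209.6] [-3.1410e+00 -6.0000e-04 -1.0895e+00] 91.6 [-0.  -0.1  0.1] [-0.45  0.57  1.25  0.    1.33  0.64]
```

View pics/w8.png

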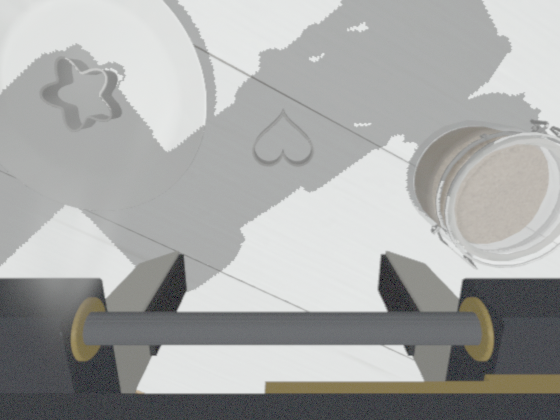

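View pics/w8_h.png

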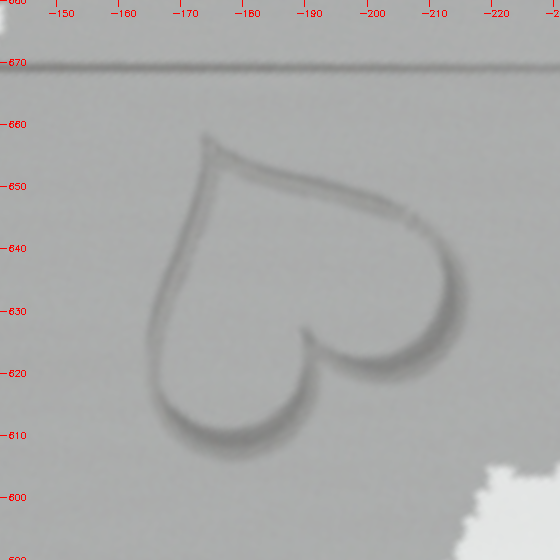

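```bash
python3 mv.py 455 393 165 -1.09
```

```text
at [ 600.8 -202.5  208.1] yaw -1.0892 rpy [ 3.1407e+00  1.5000e-03 -1.0892e+00] t 11.33 q1,q6 [-0.45  0.64]
wz total 0.01  shift before turn [-14.883  -3.667   1.076]  after turn [-14.886  -3.654   1.076] norm 15.37
```

Call:
{"name": "drive_tool", "arguments": {
  "deltas": [
    {"hand": -1, "tx": -0.5, "ty": -0.1, "tz": 0, "wx": 0, "wy": 0, "wz": 0},
    {"hand": -1, "tx": -0.9, "ty": -0.22, "tz": 0, "wx": 0, "wy": 0, "wz": 0},
    {"hand": -1, "tx": -0.9, "ty": -0.22, "tz": 0, "wx": 0, "wy": 0, "wz": 0},
    {"hand": -1, "tx": -0.9, "ty": -0.22, "tz": 0, "wx": 0, "wy": 0, "wz": 0},
    {"hand": -1, "tx": -0.9, "ty": -0.22, "tz": 0, "wx": 0, "wy": 0, "wz": 0},
    {"hand": -1, "tx": -0.9, "ty": -0.22, "tz": 0, "wx": 0, "wy": 0, "wz": 0},
    {"hand": -1, "tx": -0.9, "ty": -0.22, "tz": 0, "wx": 0, "wy": 0, "wz": 0},
    {"hand": -1, "tx": -0.9, "ty": -0.22, "tz": 0, "wx": 0, "wy": 0, "wz": 0},
    {"hand": -1, "tx": -0.9, "ty": -0.22, "tz": 0.1, "wx": 0, "wy": 0, "wz": 0},
    {"hand": -1, "tx": -0.9, "ty": -0.22, "tz": 0.1, "wx": 0, "wy": 0, "wz": 0},
    {"hand": -1, "tx": -0.9, "ty": -0.22, "tz": 0.1, "wx": 0, "wy": 0, "wz": 0},
    {"hand": -1, "tx": -0.9, "ty": -0.22, "tz": 0.1, "wx": 0, "wy": 0, "wz": 0},
    {"hand": -1, "tx": -0.9, "ty": -0.22, "tz": 0.2, "wx": 0, "wy": 0, "wz": 0},
    {"hand": -1, "tx": -0.9, "ty": -0.22, "tz": 0.2, "wx": 0, "wy": 0, "wz": 0},
    {"hand": -1, "tx": -0.9, "ty": -0.22, "tz": 0.2, "wx": 0, "wy": 0, "wz": 0},
    {"hand": -1, "tx": -0.9, "ty": -0.22, "tz": 0.1, "wx": 0, "wy": 0, "wz": 0},
    {"hand": -1, "tx": -0.6, "ty": -0.2, "tz": 0, "wx": 0, "wy": 0, "wz": 0},
    {"hand": -1, "tx": -0.28, "ty": -0.07, "tz": 0, "wx": 0, "wy": 0, "wz": 0},
    {"hand": -1, "tx": 0, "ty": 0, "tz": 0, "wx": 0, "wy": 0, "wz": 0},
    {"hand": -1, "tx": 0, "ty": 0, "tz": 0, "wx": 0, "wy": 0, "wz": 0}
  ]
}}

```text
time: 13.0
tool_pos: [454.8, 392.2, 163.6]
tcp_rot: [3.139, -0.001, -1.088]
contact_force: [0.3, -0.2, 0.6]
grip_width: 91.8
```

```bash
python3 snap.py wrist w9; python3 rz.py w9 455 393 45 24 r
```

```text
13.0 [454.8 392.2 163.6] [ 3.1388e+00 -9.0000e-04 -1.0876e+00] 91.8 [ 0.3 -0.2  0.6] [ 0.58  0.55  1.41 -0.    1.18  1.67]
```

View pics/w9.png

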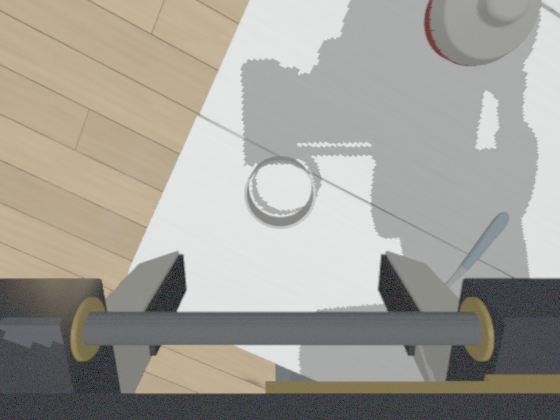

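View pics/w9_r.png

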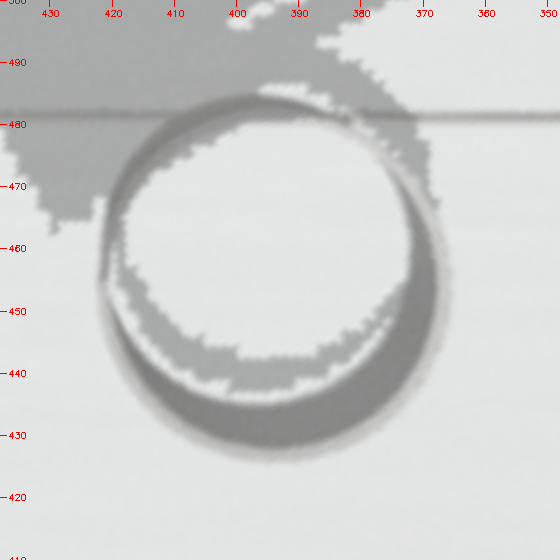

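```bash
python3 mv.py 454.3 393.9 17 -1.088
```

```text
at [455.3 391.5 164. ] yaw -1.0891 rpy [ 3.1394e+00 -9.0000e-04 -1.0891e+00] t 13.05 q1,q6 [0.58 1.67]
wz total -0.01  shift before turn [-0.066 -0.005  3.676]  after turn [-0.066 -0.005  3.676] norm 3.68
```

Call:
{"name": "drive_tool", "arguments": {
  "deltas": [
    {"hand": -1, "tx": -0.06, "ty": 0, "tz": 0.7, "wx": 0, "wy": 0, "wz": 0},
    {"hand": -1, "tx": 0, "ty": 0, "tz": 0.8, "wx": 0, "wy": 0, "wz": 0},
    {"hand": -1, "tx": 0, "ty": 0, "tz": 0.8, "wx": 0, "wy": 0, "wz": 0},
    {"hand": -1, "tx": 0, "ty": 0, "tz": 0.7, "wx": 0, "wy": 0, "wz": 0},
    {"hand": -1, "tx": 0, "ty": 0, "tz": 0.4, "wx": 0, "wy": 0, "wz": 0},
    {"hand": -1, "tx": 0, "ty": 0, "tz": 0.28, "wx": 0, "wy": 0, "wz": 0},
    {"hand": 1, "tx": 0, "ty": 0, "tz": 0, "wx": 0, "wy": 0, "wz": 0},
    {"hand": 1, "tx": 0, "ty": 0, "tz": 0, "wx": 0, "wy": 0, "wz": 0},
    {"hand": 1, "tx": 0, "ty": 0, "tz": 0, "wx": 0, "wy": 0, "wz": 0},
    {"hand": 1, "tx": 0, "ty": 0, "tz": 0, "wx": 0, "wy": 0, "wz": 0},
    {"hand": 1, "tx": 0, "ty": 0, "tz": 0, "wx": 0, "wy": 0, "wz": 0},
    {"hand": 1, "tx": 0, "ty": 0, "tz": 0, "wx": 0, "wy": 0, "wz": 0},
    {"hand": 1, "tx": 0, "ty": 0, "tz": 0, "wx": 0, "wy": 0, "wz": 0}
  ]
}}

```text
time: 14.13
tool_pos: [454.6, 395.0, 18.6]
tcp_rot: [-3.14, 0.0, -1.089]
contact_force: [-0.5, -0.1, 1.8]
grip_width: 55.7
```

```bash
python3 snap.py wrist w10; python3 mv.py 600 156 220 -1.088; python3 - <<'E'
from h import *
import pickle
m,o=pickle.load(open("pics/w10.pkl","rb"));c=bright(cv2.imread("pics/w10_raw.png"))
for u,v in proj(m,circ(24,o['tool_pos'][:2],28.5,150)): cv2.circle(c,(int(u),int(v)),0,(0,0,255),-1)
cv2.imwrite("pics/w10p.png",c)
E
```

```text
14.13 [454.6 395.   18.6] [-3.1403  0.     -1.0887] 55.7 [-0.5 -0.1  1.8] [ 0.59  0.72  1.54 -0.    0.87  1.68]
at [454.6 395.   18.6] yaw -1.0887 rpy [-3.1404  0.     -1.0887] t 14.18 q1,q6 [0.59 1.68]
wz total -0.01  shift before turn [ 6.978 -0.451 -5.036]  after turn [ 6.979 -0.446 -5.036] norm 8.62
```

View pics/w10p.png

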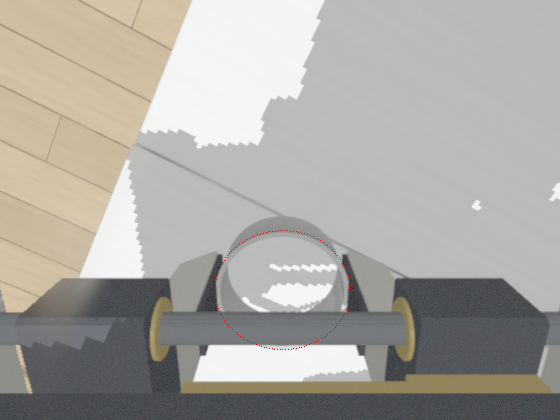

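Call:
{"name": "drive_tool", "arguments": {
  "deltas": [
    {"hand": 1, "tx": 0, "ty": 0, "tz": -0.4, "wx": 0, "wy": 0, "wz": 0},
    {"hand": 1, "tx": 0, "ty": 0, "tz": -0.8, "wx": 0, "wy": 0, "wz": 0},
    {"hand": 1, "tx": 0.4, "ty": 0, "tz": -0.8, "wx": 0, "wy": 0, "wz": 0},
    {"hand": 1, "tx": 0.6, "ty": -0.05, "tz": -0.7, "wx": 0, "wy": 0, "wz": 0},
    {"hand": 1, "tx": 0.7, "ty": -0.05, "tz": -0.6, "wx": 0, "wy": 0, "wz": 0},
    {"hand": 1, "tx": 0.7, "ty": -0.05, "tz": -0.6, "wx": 0, "wy": 0, "wz": 0},
    {"hand": 1, "tx": 0.8, "ty": -0.05, "tz": -0.5, "wx": 0, "wy": 0, "wz": 0},
    {"hand": 1, "tx": 0.8, "ty": -0.05, "tz": -0.4, "wx": 0, "wy": 0, "wz": 0},
    {"hand": 1, "tx": 0.9, "ty": -0.05, "tz": -0.2, "wx": 0, "wy": 0, "wz": 0},
    {"hand": 1, "tx": 0.9, "ty": -0.05, "tz": 0, "wx": 0, "wy": 0, "wz": 0},
    {"hand": 1, "tx": 0.8, "ty": -0.05, "tz": 0, "wx": 0, "wy": 0, "wz": 0},
    {"hand": 1, "tx": 0.38, "ty": -0.05, "tz": 0, "wx": 0, "wy": 0, "wz": 0},
    {"hand": 1, "tx": 0, "ty": 0, "tz": 0, "wx": 0, "wy": 0, "wz": 0},
    {"hand": 1, "tx": 0, "ty": 0, "tz": 0, "wx": 0, "wy": 0, "wz": 0}
  ]
}}

```text
time: 15.35
tool_pos: [599.5, 155.4, 217.4]
tcp_rot: [3.141, 0.001, -1.09]
contact_force: [0.7, 1.0, -1.1]
grip_width: 55.6
```

```bash
python3 snap.py wrist w11; python3 - <<'E'
from h import *
import pickle
m,o=pickle.load(open("pics/w11.pkl","rb"));c=bright(cv2.imread("pics/w11_raw.png"))
c=cv2.resize(c[0:300],None,fx=1.4,fy=1.4,interpolation=2)
def dr(P,z,r):
    for u,v in proj(m,circ(z,P,r,150)): cv2.circle(c,(int(u*1.4),int(v*1.4)),0,(0,0,255),-1)
dr((634,330.3),5,33);dr((634,330.3),20,35);dr((634,330.3),60,2);dr((589,-18.2),20,105)
cv2.imwrite("pics/w11p.png",c)
E
```

```text
15.35 [599.5 155.4 217.4] [ 3.1407e+00  8.0000e-04 -1.0904e+00] 55.6 [ 0.7  1.  -1.1] [0.13 0.53 1.28 0.   1.33 1.22]
```

View pics/w11p.png

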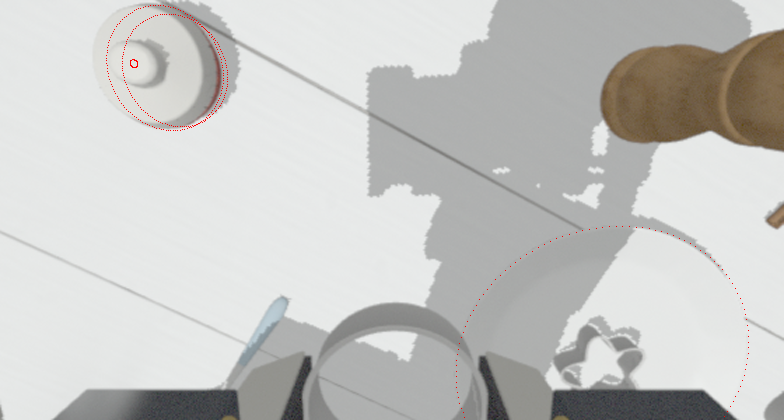

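```bash
python3 - <<'E'
from h import *
import pickle
m,o=pickle.load(open("pics/w11.pkl","rb"))
i=bright(cv2.imread("pics/w11_raw.png"));s=6
c=cv2.resize(i[0:95,55:180],None,fx=s,fy=s,interpolation=2)
for k in range(55,180,10):cv2.putText(c,str(k),((k-55)*s,8),0,.3,(0,0,255))
for k in range(0,95,10):cv2.putText(c,str(k),(0,k*s+3),0,.3,(0,0,255))
for z,r in((0,30),(20,35),(60,12)):
    for u,v in proj(m,circ(z,(634,330.3),r,250)): cv2.circle(c,(int((u-55)*s),int(v*s)),0,(0,0,255),-1)
cv2.imwrite("pics/w11t.png",c)
E
```

```text
(no output)
```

View pics/w11t.png

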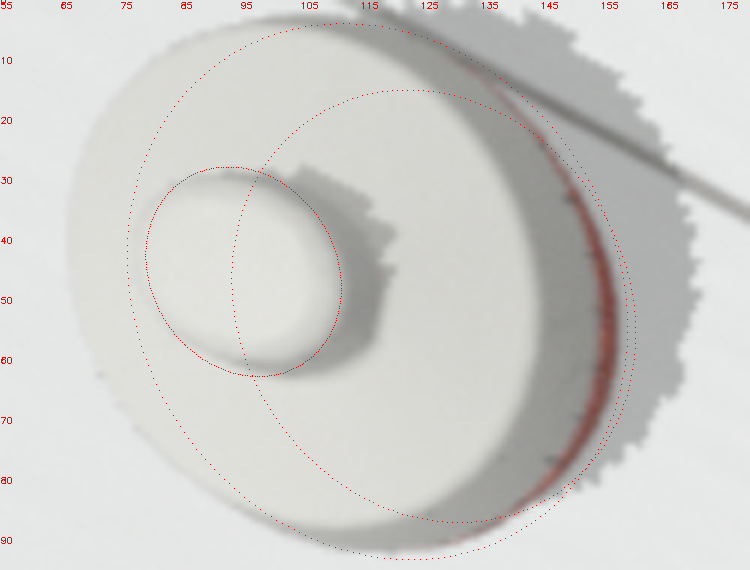

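```bash
python3 mv.py 611.8 156.3 19 -1.089
```

```text
at [599.1 156.4 217.5] yaw -1.0889 rpy [ 3.1408e+00  9.0000e-04 -1.0889e+00] t 15.4 q1,q6 [0.13 1.22]
wz total 0.0  shift before turn [ 0.149 -0.281  4.963]  after turn [ 0.149 -0.281  4.963] norm 4.97
```

Call:
{"name": "drive_tool", "arguments": {
  "deltas": [
    {"hand": 1, "tx": 0.15, "ty": -0.28, "tz": 0.5, "wx": 0, "wy": 0, "wz": 0},
    {"hand": 1, "tx": 0, "ty": 0, "tz": 0.9, "wx": 0, "wy": 0, "wz": 0},
    {"hand": 1, "tx": 0, "ty": 0, "tz": 0.9, "wx": 0, "wy": 0, "wz": 0},
    {"hand": 1, "tx": 0, "ty": 0, "tz": 0.9, "wx": 0, "wy": 0, "wz": 0},
    {"hand": 1, "tx": 0, "ty": 0, "tz": 0.8, "wx": 0, "wy": 0, "wz": 0},
    {"hand": 1, "tx": 0, "ty": 0, "tz": 0.5, "wx": 0, "wy": 0, "wz": 0},
    {"hand": 1, "tx": 0, "ty": 0, "tz": 0.3, "wx": 0, "wy": 0, "wz": 0},
    {"hand": 1, "tx": 0, "ty": 0, "tz": 0, "wx": 0, "wy": 0, "wz": 0},
    {"hand": 1, "tx": 0, "ty": 0, "tz": 0, "wx": 0, "wy": 0, "wz": 0},
    {"hand": 1, "tx": 0, "ty": 0, "tz": 0, "wx": 0, "wy": 0, "wz": 0}
  ]
}}

```text
time: 16.23
tool_pos: [613.4, 156.3, 27.8]
tcp_rot: [-3.139, -0.001, -1.088]
contact_force: [1.3, -0.3, 0.2]
grip_width: 55.8
```

```bash
python3 mv.py 611.8 156.3 18.3 -1.089
```

```text
at [613.4 156.3  27.8] yaw -1.0881 rpy [-3.1386e+00 -1.1000e-03 -1.0881e+00] t 16.23 q1,q6 [0.13 1.22]
wz total 0.01  shift before turn [-0.018  0.036  0.237]  after turn [-0.018  0.036  0.237] norm 0.24
```

Call:
{"name": "drive_tool", "arguments": {
  "deltas": [
    {"hand": 1, "tx": -0.02, "ty": 0.035, "tz": 0.12, "wx": 0, "wy": 0, "wz": 0},
    {"hand": 1, "tx": 0, "ty": 0, "tz": 0.07, "wx": 0, "wy": 0, "wz": 0},
    {"hand": 1, "tx": 0, "ty": 0, "tz": 0.04, "wx": 0, "wy": 0, "wz": 0},
    {"hand": 1, "tx": 0, "ty": 0, "tz": 0, "wx": 0, "wy": 0, "wz": 0},
    {"hand": 1, "tx": 0, "ty": 0, "tz": 0, "wx": 0, "wy": 0, "wz": 0}
  ]
}}

```text
time: 16.65
tool_pos: [611.3, 155.8, 18.4]
tcp_rot: [-3.14, -0.001, -1.089]
contact_force: [-1.6, 0.6, 6.9]
grip_width: 55.7
```

Call:
{"name": "drive_tool", "arguments": {
  "deltas": [
    {"hand": -0.5, "tx": 0, "ty": 0, "tz": 0, "wx": 0, "wy": 0, "wz": 0},
    {"hand": -0.5, "tx": 0, "ty": 0, "tz": 0, "wx": 0, "wy": 0, "wz": 0},
    {"hand": -0.5, "tx": 0, "ty": 0, "tz": 0, "wx": 0, "wy": 0, "wz": 0},
    {"hand": -0.5, "tx": 0, "ty": 0, "tz": -0.3, "wx": 0, "wy": 0, "wz": 0},
    {"hand": -0.5, "tx": 0, "ty": 0, "tz": -0.7, "wx": 0, "wy": 0, "wz": 0},
    {"hand": -0.5, "tx": 0, "ty": 0, "tz": -0.9, "wx": 0, "wy": 0, "wz": 0},
    {"hand": -1, "tx": 0, "ty": 0, "tz": -0.9, "wx": 0, "wy": 0, "wz": 0},
    {"hand": -1, "tx": 0, "ty": 0.2, "tz": -0.9, "wx": 0, "wy": 0, "wz": 0},
    {"hand": -1, "tx": 0, "ty": 0.4, "tz": -0.9, "wx": 0, "wy": 0, "wz": 0},
    {"hand": -1, "tx": 0, "ty": 0.2, "tz": -0.2, "wx": 0, "wy": 0, "wz": 0},
    {"hand": -1, "tx": 0, "ty": 0, "tz": 0, "wx": 0, "wy": 0, "wz": 0},
    {"hand": -1, "tx": 0, "ty": 0, "tz": 0, "wx": 0, "wy": 0, "wz": 0}
  ]
}}

```text
time: 17.65
tool_pos: [582.2, 140.7, 209.2]
tcp_rot: [-3.141, -0.0, -1.089]
contact_force: [-0.1, -0.5, -1.6]
grip_width: 92.0
```

```bash
python3 snap.py wrist w12; python3 rz.py w12 611 156 45 24 r; python3 mv.py 456 219 150 -0.12
```

```text
17.65 [582.2 140.7 209.2] [-3.1407e+00 -4.0000e-04 -1.0892e+00] 92.0 [-0.1 -0.5 -1.6] [ 0.11  0.5   1.36 -0.    1.28  1.2 ]
at [582.  140.7 207.8] yaw -1.0891 rpy [ 3.1403e+00  5.0000e-04 -1.0891e+00] t 17.7 q1,q6 [0.11 1.2 ]
wz total -11.11  shift before turn [-3.194  1.885  1.445]  after turn [-3.362 -1.566  1.445] norm 3.98
```

View pics/w12.png

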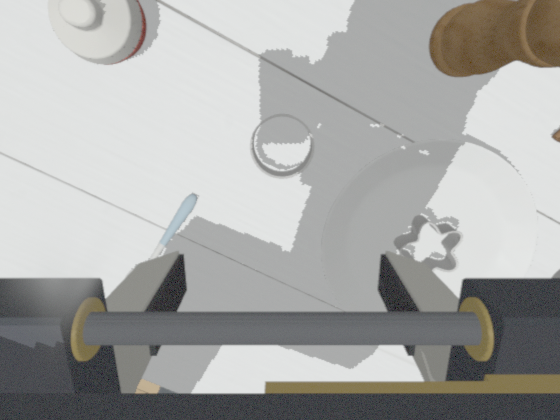

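View pics/w12_r.png

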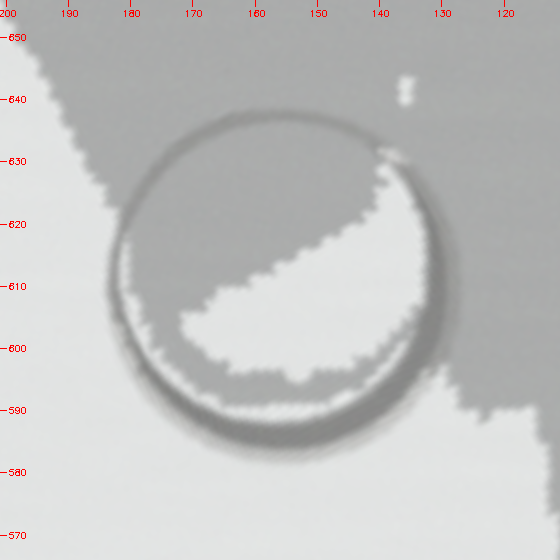

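```bash
python3 mv.py 455 219 150 -1.697
```

```text
at [582.  140.7 207.8] yaw -1.0891 rpy [ 3.1403e+00  5.0000e-04 -1.0891e+00] t 17.7 q1,q6 [0.11 1.2 ]
wz total 6.97  shift before turn [-3.206  1.907  1.445]  after turn [-1.542  3.397  1.445] norm 4.0
```

Call:
{"name": "drive_tool", "arguments": {
  "deltas": [
    {"hand": -1, "tx": -0.4, "ty": 0.25, "tz": 0.1, "wx": 0, "wy": 0, "wz": 0},
    {"hand": -1, "tx": -0.7, "ty": 0.4, "tz": 0.3, "wx": 0, "wy": 0, "wz": 0},
    {"hand": -1, "tx": -0.7, "ty": 0.4, "tz": 0.3, "wx": 0, "wy": 0, "wz": 0},
    {"hand": -1, "tx": -0.7, "ty": 0.4, "tz": 0.3, "wx": 0, "wy": 0, "wz": 0},
    {"hand": -1, "tx": -0.7, "ty": 0.45, "tz": 0.4, "wx": 0, "wy": 0, "wz": 0},
    {"hand": -1, "tx": 0, "ty": 0, "tz": 0, "wx": 0, "wy": 0, "wz": 1},
    {"hand": -1, "tx": 0, "ty": 0, "tz": 0, "wx": 0, "wy": 0, "wz": 1},
    {"hand": -1, "tx": 0, "ty": 0, "tz": 0, "wx": 0, "wy": 0, "wz": 1},
    {"hand": -1, "tx": 0, "ty": 0, "tz": 0, "wx": 0, "wy": 0, "wz": 1},
    {"hand": -1, "tx": 0, "ty": 0, "tz": 0, "wx": 0, "wy": 0, "wz": 1},
    {"hand": -1, "tx": 0, "ty": 0, "tz": 0, "wx": 0, "wy": 0, "wz": 1},
    {"hand": -1, "tx": 0, "ty": 0, "tz": 0, "wx": 0, "wy": 0, "wz": 1},
    {"hand": -1, "tx": 0, "ty": 0, "tz": 0, "wx": 0, "wy": 0, "wz": 0},
    {"hand": -1, "tx": 0, "ty": 0, "tz": 0, "wx": 0, "wy": 0, "wz": 0}
  ]
}}

```text
time: 18.87
tool_pos: [455.2, 218.9, 151.1]
tcp_rot: [3.139, -0.001, -1.697]
contact_force: [-0.1, 0.1, 0.4]
grip_width: 91.5
```

```bash
python3 snap.py wrist w13; python3 rz.py w13 455 219 80 4 s
```

```text
18.87 [455.2 218.9 151.1] [ 3.1388e+00 -1.3000e-03 -1.6970e+00] 91.5 [-0.1  0.1  0.4] [ 0.3   0.4   1.71 -0.    1.04  1.99]
```

View pics/w13.png

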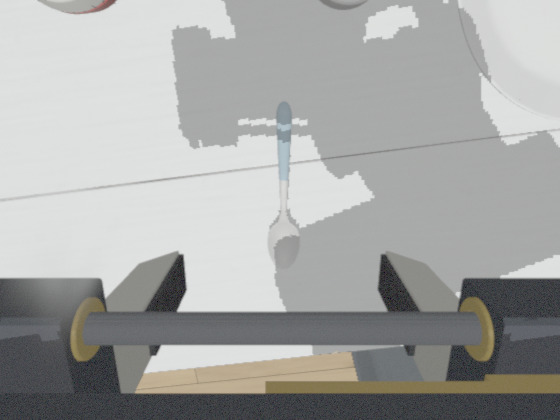

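View pics/w13_s.png

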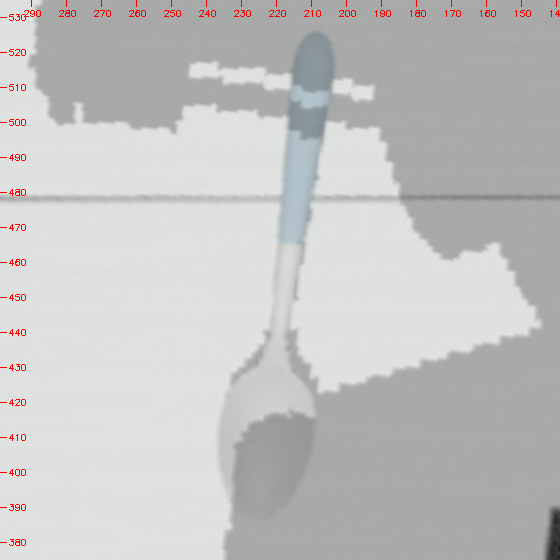

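```bash
python3 mv.py 456.2 216.9 15.5 -1.695
```

```text
at [455.4 218.9 151.4] yaw -1.6969 rpy [ 3.1394e+00 -1.0000e-03 -1.6969e+00] t 18.92 q1,q6 [0.3  1.99]
wz total -0.02  shift before turn [ 0.047 -0.027  3.398]  after turn [ 0.047 -0.027  3.398] norm 3.4
```

Call:
{"name": "drive_tool", "arguments": {
  "deltas": [
    {"hand": -1, "tx": 0.047, "ty": -0.027, "tz": 0.7, "wx": 0, "wy": 0, "wz": 0},
    {"hand": -1, "tx": 0, "ty": 0, "tz": 0.8, "wx": 0, "wy": 0, "wz": 0},
    {"hand": -0.5, "tx": 0, "ty": 0, "tz": 0.8, "wx": 0, "wy": 0, "wz": 0},
    {"hand": -0.3, "tx": 0, "ty": 0, "tz": 0.6, "wx": 0, "wy": 0, "wz": 0},
    {"hand": -0.3, "tx": 0, "ty": 0, "tz": 0.3, "wx": 0, "wy": 0, "wz": 0},
    {"hand": -0.3, "tx": 0, "ty": 0, "tz": 0.17, "wx": 0, "wy": 0, "wz": 0},
    {"hand": -0.3, "tx": 0, "ty": 0, "tz": 0, "wx": 0, "wy": 0, "wz": 0},
    {"hand": -0.3, "tx": 0, "ty": 0, "tz": 0, "wx": 0, "wy": 0, "wz": 0}
  ]
}}

```text
time: 19.58
tool_pos: [456.8, 217.0, 18.0]
tcp_rot: [3.142, -0.0, -1.699]
contact_force: [-0.4, 0.7, 0.1]
grip_width: 60.3
```

```bash
python3 mv.py 456.2 216.9 15.5 -1.695
```

```text
at [456.8 217.   18. ] yaw -1.6988 rpy [ 3.1416e+00 -1.0000e-04 -1.6988e+00] t 19.58 q1,q6 [0.29 1.99]
wz total -0.04  shift before turn [0.004 0.014 0.062]  after turn [0.004 0.014 0.062] norm 0.06
```

Call:
{"name": "drive_tool", "arguments": {
  "deltas": [
    {"hand": -0.3, "tx": 0, "ty": 0.01, "tz": 0.05, "wx": 0, "wy": 0, "wz": 0},
    {"hand": 1, "tx": 0, "ty": 0, "tz": 0, "wx": 0, "wy": 0, "wz": 0},
    {"hand": 1, "tx": 0, "ty": 0, "tz": 0, "wx": 0, "wy": 0, "wz": 0},
    {"hand": 1, "tx": 0, "ty": 0, "tz": 0, "wx": 0, "wy": 0, "wz": 0},
    {"hand": 1, "tx": 0, "ty": 0, "tz": 0, "wx": 0, "wy": 0, "wz": 0},
    {"hand": 1, "tx": 0, "ty": 0, "tz": 0, "wx": 0, "wy": 0, "wz": 0},
    {"hand": 1, "tx": 0, "ty": 0, "tz": 0, "wx": 0, "wy": 0, "wz": 0},
    {"hand": 1, "tx": 0, "ty": 0, "tz": 0, "wx": 0, "wy": 0, "wz": 0},
    {"hand": 1, "tx": 0, "ty": 0, "tz": 0, "wx": 0, "wy": 0, "wz": 0}
  ]
}}

```text
time: 20.33
tool_pos: [456.2, 217.0, 16.0]
tcp_rot: [-3.142, -0.0, -1.7]
contact_force: [-0.3, 0.5, 1.8]
grip_width: 19.9
```

```bash
python3 snap.py wrist w14; python3 mv.py 444.3 -28 80 0.068
```

```text
20.33 [456.2 217.   16. ] [-3.1415e+00 -1.0000e-04 -1.6997e+00] 19.9 [-0.3  0.5  1.8] [ 0.29  0.61  1.83 -0.    0.71  1.99]
at [456.2 217.   16. ] yaw -1.6996 rpy [-3.1415e+00 -1.0000e-04 -1.6996e+00] t 20.38 q1,q6 [0.29 1.99]
wz total -20.26  shift before turn [ 6.112 -0.492 -1.6  ]  after turn [-0.712  6.09  -1.6  ] norm 6.34
```

View pics/w14.png

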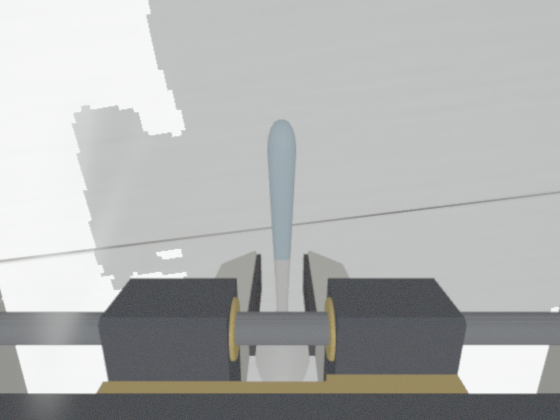

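Call:
{"name": "drive_tool", "arguments": {
  "deltas": [
    {"hand": 1, "tx": 0, "ty": 0, "tz": 0, "wx": 0, "wy": 0, "wz": 0},
    {"hand": 1, "tx": 0, "ty": 0, "tz": 0, "wx": 0, "wy": 0, "wz": 0},
    {"hand": 1, "tx": 0, "ty": 0, "tz": 0, "wx": 0, "wy": 0, "wz": 0},
    {"hand": 1, "tx": 0, "ty": 0, "tz": 0, "wx": 0, "wy": 0, "wz": 0},
    {"hand": 1, "tx": 0, "ty": 0, "tz": 0, "wx": 0, "wy": 0, "wz": 0}
  ]
}}

```text
time: 20.8
tool_pos: [456.2, 217.0, 16.0]
tcp_rot: [-3.141, -0.0, -1.7]
contact_force: [-0.6, -0.2, 2.6]
grip_width: 19.6
```

```bash
python3 snap.py wrist w15; python3 mv.py 444.3 -28 80 0.068
```

```text
20.8 [456.2 217.   16. ] [-3.1415 -0.     -1.6998] 19.6 [-0.6 -0.2  2.6] [ 0.29  0.61  1.83 -0.    0.71  1.99]
at [456.2 217.   16. ] yaw -1.6998 rpy [-3.1415 -0.     -1.6998] t 20.85 q1,q6 [0.29 1.99]
wz total -20.26  shift before turn [ 6.111 -0.493 -1.601]  after turn [-0.712  6.09  -1.601] norm 6.34
```

View pics/w15.png

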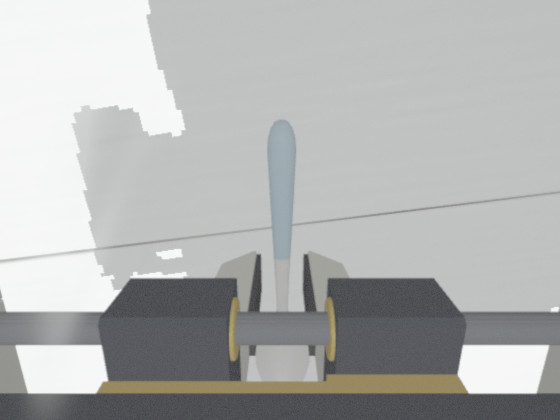

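Call:
{"name": "drive_tool", "arguments": {
  "deltas": [
    {"hand": 1, "tx": 0, "ty": 0, "tz": -0.3, "wx": 0, "wy": 0, "wz": 0},
    {"hand": 1, "tx": 0, "ty": 0, "tz": -0.6, "wx": 0, "wy": 0, "wz": 0},
    {"hand": 1, "tx": 0.3, "ty": 0, "tz": -0.6, "wx": 0, "wy": 0, "wz": 0},
    {"hand": 1, "tx": 0.6, "ty": -0.05, "tz": -0.3, "wx": 0, "wy": 0, "wz": 0},
    {"hand": 1, "tx": 0.75, "ty": -0.08, "tz": -0.2, "wx": 0, "wy": 0, "wz": 0},
    {"hand": 1, "tx": 0.75, "ty": -0.08, "tz": 0, "wx": 0, "wy": 0, "wz": 0},
    {"hand": 1, "tx": 0.75, "ty": -0.08, "tz": 0, "wx": 0, "wy": 0, "wz": 0},
    {"hand": 1, "tx": 0.75, "ty": -0.08, "tz": 0, "wx": 0, "wy": 0, "wz": 0},
    {"hand": 1, "tx": 0.75, "ty": -0.08, "tz": 0, "wx": 0, "wy": 0, "wz": 0},
    {"hand": 1, "tx": 0.75, "ty": -0.04, "tz": 0, "wx": 0, "wy": 0, "wz": 0},
    {"hand": 1, "tx": 0.5, "ty": 0, "tz": 0, "wx": 0, "wy": 0, "wz": 0},
    {"hand": 1, "tx": 0.21, "ty": 0, "tz": 0, "wx": 0, "wy": 0, "wz": 0},
    {"hand": 1, "tx": 0, "ty": 0, "tz": 0, "wx": 0, "wy": 0, "wz": 0}
  ]
}}

```text
time: 21.93
tool_pos: [444.0, -29.3, 95.8]
tcp_rot: [3.141, -0.0, -1.703]
contact_force: [-0.3, 0.2, -1.0]
grip_width: 19.4
```

Call:
{"name": "drive_tool", "arguments": {
  "deltas": [
    {"hand": 1, "tx": 0, "ty": 0, "tz": 0, "wx": 0, "wy": 0, "wz": -1},
    {"hand": 1, "tx": 0, "ty": 0, "tz": 0, "wx": 0, "wy": 0, "wz": -1},
    {"hand": 1, "tx": 0, "ty": 0, "tz": 0, "wx": 0, "wy": 0, "wz": -1},
    {"hand": 1, "tx": 0, "ty": 0, "tz": 0, "wx": 0, "wy": 0, "wz": -1},
    {"hand": 1, "tx": 0, "ty": 0, "tz": 0, "wx": 0, "wy": 0, "wz": -1},
    {"hand": 1, "tx": 0, "ty": 0, "tz": 0, "wx": 0, "wy": 0, "wz": -1},
    {"hand": 1, "tx": 0, "ty": 0, "tz": 0, "wx": 0, "wy": 0, "wz": -1},
    {"hand": 1, "tx": 0, "ty": 0, "tz": 0, "wx": 0, "wy": 0, "wz": -1},
    {"hand": 1, "tx": 0, "ty": 0, "tz": 0, "wx": 0, "wy": 0, "wz": -1},
    {"hand": 1, "tx": 0, "ty": 0, "tz": 0, "wx": 0, "wy": 0, "wz": -1},
    {"hand": 1, "tx": 0, "ty": 0, "tz": 0, "wx": 0, "wy": 0, "wz": -1},
    {"hand": 1, "tx": 0, "ty": 0, "tz": 0, "wx": 0, "wy": 0, "wz": -1},
    {"hand": 1, "tx": 0, "ty": 0, "tz": 0, "wx": 0, "wy": 0, "wz": -1},
    {"hand": 1, "tx": 0, "ty": 0, "tz": 0, "wx": 0, "wy": 0, "wz": -1},
    {"hand": 1, "tx": 0, "ty": 0, "tz": 0, "wx": 0, "wy": 0, "wz": -1},
    {"hand": 1, "tx": 0, "ty": 0, "tz": 0, "wx": 0, "wy": 0, "wz": -1},
    {"hand": 1, "tx": 0, "ty": 0, "tz": 0, "wx": 0, "wy": 0, "wz": -1},
    {"hand": 1, "tx": 0, "ty": 0, "tz": 0, "wx": 0, "wy": 0, "wz": -1},
    {"hand": 1, "tx": 0, "ty": 0, "tz": 0, "wx": 0, "wy": 0, "wz": -1},
    {"hand": 1, "tx": 0, "ty": 0, "tz": 0, "wx": 0, "wy": 0, "wz": -1}
  ]
}}

```text
time: 23.6
tool_pos: [444.2, -26.5, 95.8]
tcp_rot: [-3.141, 0.0, 0.051]
contact_force: [0.4, -0.0, 0.0]
grip_width: 19.5
```

```bash
python3 snap.py wrist w16; python3 mv.py 444.3 -28.1 16 0.0685
```

```text
23.6 [444.2 -26.5  95.8] [-3.1413e+00  2.0000e-04  5.1200e-02] 19.5 [ 0.4 -0.   0. ] [-0.23  0.39  1.93  0.    0.83 -0.28]
at [444.2 -26.5  95.8] yaw 0.0564 rpy [-3.1413e+00  2.0000e-04  5.6400e-02] t 23.65 q1,q6 [-0.23 -0.29]
wz total -0.14  shift before turn [1.000e-03 4.000e-02 1.994e+00]  after turn [0.    0.04  1.994] norm 1.99
```

View pics/w16.png

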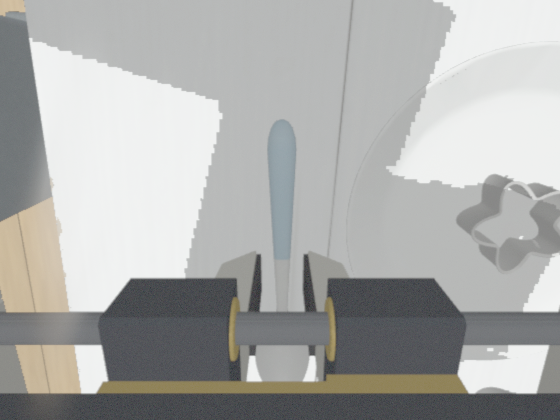

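Call:
{"name": "drive_tool", "arguments": {
  "deltas": [
    {"hand": 1, "tx": 0, "ty": 0.02, "tz": 0.5, "wx": 0, "wy": 0, "wz": -0.1},
    {"hand": 1, "tx": 0, "ty": 0, "tz": 0.6, "wx": 0, "wy": 0, "wz": 0},
    {"hand": 1, "tx": 0, "ty": 0, "tz": 0.4, "wx": 0, "wy": 0, "wz": 0},
    {"hand": 1, "tx": 0, "ty": 0, "tz": 0.2, "wx": 0, "wy": 0, "wz": 0},
    {"hand": 1, "tx": 0, "ty": 0, "tz": 0.15, "wx": 0, "wy": 0, "wz": 0},
    {"hand": 1, "tx": 0, "ty": 0, "tz": 0, "wx": 0, "wy": 0, "wz": 0},
    {"hand": 1, "tx": 0, "ty": 0, "tz": 0, "wx": 0, "wy": 0, "wz": 0},
    {"hand": 1, "tx": 0, "ty": 0, "tz": 0, "wx": 0, "wy": 0, "wz": 0}
  ]
}}

```text
time: 24.32
tool_pos: [444.8, -28.7, 22.6]
tcp_rot: [3.141, -0.001, 0.054]
contact_force: [0.1, 0.6, -0.7]
grip_width: 19.7
```

```bash
python3 mv.py 444.3 -28.1 16 0.0685
```

```text
at [444.8 -28.7  22.6] yaw 0.0542 rpy [ 3.1411e+00 -1.5000e-03  5.4200e-02] t 24.32 q1,q6 [-0.24 -0.29]
wz total -0.16  shift before turn [-0.012 -0.015  0.166]  after turn [-0.012 -0.015  0.166] norm 0.17
```

Call:
{"name": "drive_tool", "arguments": {
  "deltas": [
    {"hand": 1, "tx": -0.01, "ty": -0.01, "tz": 0.07, "wx": 0, "wy": 0, "wz": -0.16},
    {"hand": 1, "tx": 0, "ty": 0, "tz": 0.05, "wx": 0, "wy": 0, "wz": 0},
    {"hand": 1, "tx": 0, "ty": 0, "tz": 0.03, "wx": 0, "wy": 0, "wz": 0},
    {"hand": 1, "tx": 0, "ty": 0, "tz": 0, "wx": 0, "wy": 0, "wz": 0},
    {"hand": 1, "tx": 0, "ty": 0, "tz": 0, "wx": 0, "wy": 0, "wz": 0}
  ]
}}

```text
time: 24.73
tool_pos: [443.9, -28.4, 16.0]
tcp_rot: [3.141, -0.0, 0.068]
contact_force: [0.1, 0.3, 0.1]
grip_width: 19.8
```

```bash
python3 mv.py 444.3 -28.1 16 0.0685; python3 snap.py wrist w17
```

```text
at [443.9 -28.4  16. ] yaw 0.0681 rpy [ 3.1415e+00 -2.0000e-04  6.8100e-02] t 24.73 q1,q6 [-0.24 -0.3 ]
wz total -0.0  shift before turn [ 0.011 -0.006 -0.   ]  after turn [ 0.011 -0.006 -0.   ] norm 0.01
24.73 [443.9 -28.4  16. ] [ 3.1415e+00 -2.0000e-04  6.8100e-02] 19.8 [0.1 0.3 0.1] [-0.24  0.54  2.   -0.    0.61 -0.3 ]
```

View pics/w17.png

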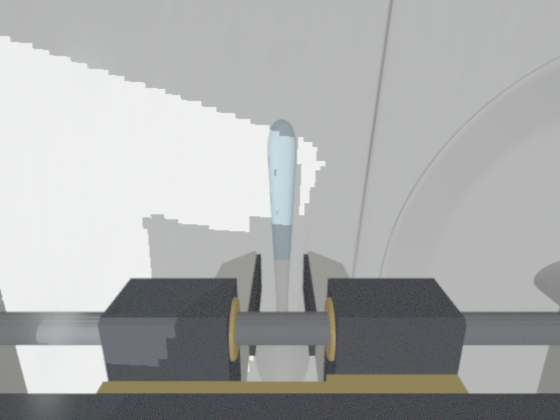

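Force near zero; down a touch more until contact, then release with a small opening and lift.

Call:
{"name": "drive_tool", "arguments": {
  "deltas": [
    {"hand": 1, "tx": 0, "ty": 0, "tz": 0.02, "wx": 0, "wy": 0, "wz": 0},
    {"hand": 0.6, "tx": 0, "ty": 0, "tz": 0, "wx": 0, "wy": 0, "wz": 0},
    {"hand": 0.35, "tx": 0, "ty": 0, "tz": 0, "wx": 0, "wy": 0, "wz": 0},
    {"hand": 0.35, "tx": 0, "ty": 0, "tz": 0, "wx": 0, "wy": 0, "wz": 0},
    {"hand": 0.35, "tx": 0, "ty": 0, "tz": 0, "wx": 0, "wy": 0, "wz": 0},
    {"hand": 0.35, "tx": 0, "ty": 0, "tz": -0.2, "wx": 0, "wy": 0, "wz": 0},
    {"hand": 0.35, "tx": 0, "ty": 0, "tz": -0.5, "wx": 0, "wy": 0, "wz": 0},
    {"hand": 0.35, "tx": 0, "ty": 0, "tz": -0.8, "wx": 0, "wy": 0, "wz": 0},
    {"hand": 0.35, "tx": 0, "ty": 0, "tz": -0.8, "wx": 0, "wy": 0, "wz": 0},
    {"hand": 0.35, "tx": 0, "ty": 0, "tz": -0.8, "wx": 0, "wy": 0, "wz": 0},
    {"hand": 0.35, "tx": 0, "ty": 0, "tz": -0.8, "wx": 0, "wy": 0, "wz": 0},
    {"hand": 0.35, "tx": 0, "ty": 0, "tz": 0, "wx": 0, "wy": 0, "wz": 0},
    {"hand": 0.35, "tx": 0, "ty": 0, "tz": 0, "wx": 0, "wy": 0, "wz": 0}
  ]
}}

```text
time: 25.87
tool_pos: [444.7, -28.5, 173.0]
tcp_rot: [3.14, -0.004, 0.068]
contact_force: [-0.7, 0.3, -0.3]
grip_width: 29.4
```

```bash
python3 snap.py wrist w18; python3 rz.py w18 450 -28 90 4 s
```

```text
25.87 [444.7 -28.5 173. ] [ 3.1401 -0.0043  0.0683] 29.4 [-0.7  0.3 -0.3] [-0.24  0.27  1.84 -0.    1.03 -0.3 ]
```

View pics/w18.png

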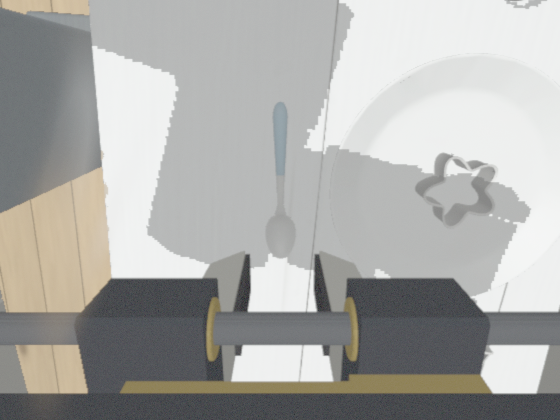

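View pics/w18_s.png

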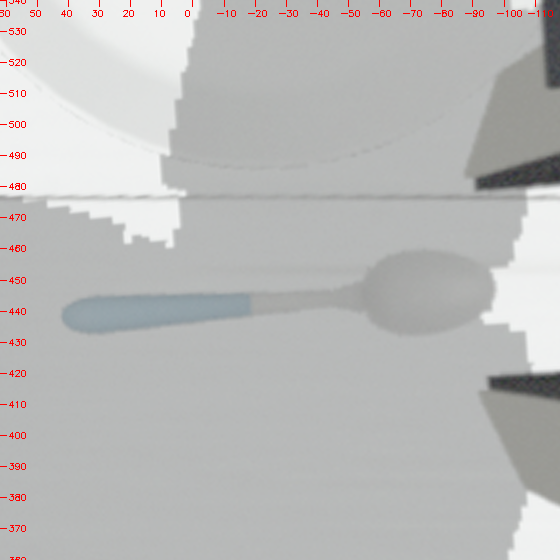

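Call:
{"name": "drive_tool", "arguments": {
  "deltas": [
    {"hand": 0.35, "tx": -0.2, "ty": 0.3, "tz": -0.5, "wx": 0, "wy": 0, "wz": 0},
    {"hand": 0.35, "tx": -0.4, "ty": 0.7, "tz": -0.5, "wx": 0, "wy": 0, "wz": 0},
    {"hand": 0.35, "tx": -0.4, "ty": 0.8, "tz": -0.3, "wx": 0, "wy": 0, "wz": 0},
    {"hand": 0.35, "tx": -0.4, "ty": 0.8, "tz": -0.2, "wx": 0, "wy": 0, "wz": 0},
    {"hand": 0.35, "tx": -0.4, "ty": 0.8, "tz": 0, "wx": 0, "wy": 0, "wz": 0},
    {"hand": 0.35, "tx": -0.4, "ty": 0.8, "tz": 0, "wx": 0, "wy": 0, "wz": 0},
    {"hand": 0.35, "tx": -0.4, "ty": 0.8, "tz": 0, "wx": 0, "wy": 0, "wz": 0},
    {"hand": 0.35, "tx": -0.4, "ty": 0.8, "tz": 0, "wx": 0, "wy": 0, "wz": 0},
    {"hand": 0.35, "tx": -0.4, "ty": 0.8, "tz": 0, "wx": 0, "wy": 0, "wz": 0},
    {"hand": 0.35, "tx": -0.4, "ty": 0.8, "tz": 0, "wx": 0, "wy": 0, "wz": 0},
    {"hand": 0.35, "tx": -0.2, "ty": 0.4, "tz": 0, "wx": 0, "wy": 0, "wz": 0},
    {"hand": 0.35, "tx": 0, "ty": 0, "tz": 0, "wx": 0, "wy": 0, "wz": 0},
    {"hand": 0.35, "tx": 0, "ty": 0, "tz": 0, "wx": 0, "wy": 0, "wz": 0}
  ]
}}

```text
time: 27.0
tool_pos: [304.6, -350.3, 229.4]
tcp_rot: [-3.138, 0.002, 0.066]
contact_force: [0.0, 0.2, -0.6]
grip_width: 29.7
```

```bash
python3 snap.py top t2;python3 snap.py side s2; python3 - <<'E'
from h import *
import pickle
for n in("t2","s2"):
    m,o=pickle.load(open(f"pics/{n}.pkl","rb"));i=bright(cv2.imread(f"pics/{n}_raw.png"))
    r=rect(m,i,400,720,-420,420,0,.95);cv2.imwrite(f"pics/{n}_r.png",r)
a=cv2.imread("pics/t2_r.png");b=cv2.imread("pics/s2_r.png");cv2.imwrite("pics/ts.png",np.vstack([a,b])[:600])
E
```

```text
27.0 [ 304.6 -350.3  229.4] [-3.138e+00  1.600e-03  6.600e-02] 29.7 [ 0.   0.2 -0.6] [-1.02  0.24  1.7   0.    1.2  -1.09]
27.05 [ 305.1 -349.6  229.8] [-3.1384e+00  1.3000e-03  6.7400e-02] 29.7 [-0.1  0.5 -0.8] [-1.02  0.24  1.7   0.    1.2  -1.09]
```

View pics/t2.png

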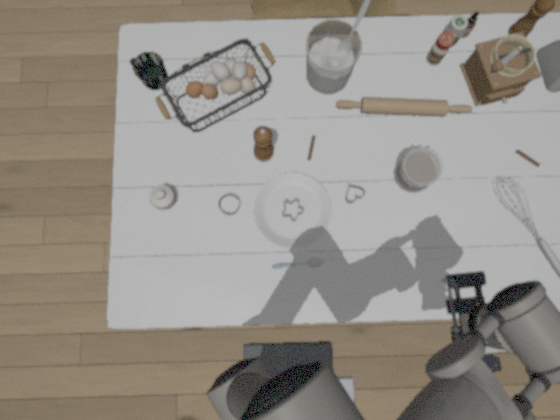

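View pics/ts.png

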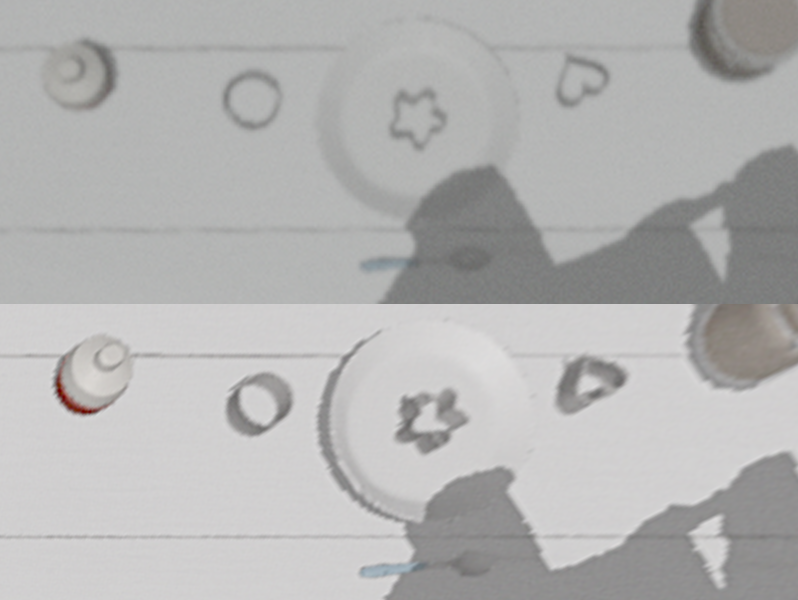

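```bash
python3 -c "
from plant import *
print(close_job())"
```

```text
the job is handed in; nothing more can be done
None
```

I set the table in the order you gave and handed the job in after about 27 s of the 112 s. The arm was parked clear of everything, and `close_job()` gave no verdict.

| Item | Measured (x, y) after placing | Target | Off by |
|---|---|---|---|
| Star, in the plate | (588 to 590, −16 to −18), flat | plate centre about (589, −18) | about 2 mm |
| Heart | (635.5, −185.5) | midpoint (635, −186.3) | about 1 mm |
| Round cutter | (611, 155.5) | midpoint (611.5, 156.1) | about 1 mm |
| Teaspoon centre | (443, −29) | (444, −28) | about 1.5 mm |

- **Teaspoon:** its centre line is about 41 mm from the plate's rim. It lies at 3.2° against 3.9° for the jar–timer line, so under 1° from parallel.
- **Things to leave alone:** the last top and side pictures show the plate, jar, timer, pepper mill and cinnamon stick where they were at the start.
- **Forces:** the wrist forces I read stayed at or below about 8 N, all at the gentle set-downs.

**Disagreements:**
- The top and side cameras put the same points up to about 9 mm apart. I aimed near their mean, which the wrist camera confirmed.
- The timer's right edge appeared about 2 mm off the outline I fitted, although its knob matched. The round cutter's midpoint could therefore be about 1 mm further out than the table shows.

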